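# Fetch the loupe from behind the bottles to check a negative

## Robot

A 7-joint arm with a two-finger parallel gripper is mounted at the origin on the work surface. World frame = base frame: x ahead of the robot, y to its left, z up, the work surface at z = 0. Lengths are in m, angles in rad, forces in N, time in s.
With the tool pointing down it reaches from about 0.425 to 0.875 m from the base axis. Payload 4.7 kg.
Tool frame: the origin (TCP) lies between the finger pads; the fingertips stand 25 mm ahead of it and the grasp point (between the pads) lies 6 mm ahead of it; y points along the fingers, x is the direction in which the jaws open and shut, and the axes are right-handed (so a half turn about y gives the same grasp; the last joint's range is limited). The gripper opens to 87 mm and grips with 3 to 60 N. Pads are 19 mm wide; open, the fingers measure 117 mm over their backs; the gripper's body (75 mm by 190 mm) begins 51 mm behind the grasp point.
Start: joints at [1.24, 0.321, -0.07, 1.45, 0.023, 1.371, -0.057], TCP at [0.22, -0.612, 0.248] pointing down, gripper open.
Joint ranges: [-2.86, 2.86], [-0.3, 2.09], [-1.38, 1.24], [0.06, 2.45], [-1.56, 4.7], [0.09, 2.05], [-2.69, 2.69]. Speed limits (rad/s): [2.57, 2.57, 3.14, 3.14, 3.14, 3.14, 3.14].

## Interface

Orientations are given as a unit quaternion [x, y, z, w].
In Python, from plant import ctrl, viewer, job gives the robot as it stands.
- The arm moves only by the tool send_rows, never from a script. Its argument "plan" is a list of rows, each an object with "hand": the closure, from -1 (fully open) to 1 (shut), so that 0 is half open; "delta_pos": the shift along the world's x, y, z in m, a list of three; "dr": the turn, a rotation vector about the world's x, y, z in rad, a list of three. A call has 1 to 20 rows; each row is the pose to reach, as a shift and turn from the pose measured when the call began; what a row does not reach only later rows make up. A row lasts 1/12 s, in which the tool goes at most 41.7 mm and 7.16 degrees, less where a joint would pass 70% of its speed; a pose out of reach is approached as far as the arm can. A call with a gripper value outside its range is refused whole. The fingers move at their own pace and stop on an object; "newtons" is the grip in N (left out, the last holds). Time passes only in rows, so rows that repeat a pose let the fingers close. It gives the time, the measured TCP pose, the force and the opening at its end, in the units of the state.
- ctrl.read_state(): the state, without advancing time (a new reading comes with each control period).
- viewer.capture(name): name is "scene" or "top" or "wrist"; returns a dict with "img" (480x640x3 uint8, red, green, blue), "fx", "fy", "cx", "cy" (pixels), "distortion" ([k1, k2, p1, p2, k3] as OpenCV has them; the pictures are not rectified), "rvec" (rotation vector, rad) and "tvec" (3), from world to camera coordinates, as OpenCV has them. Camera axes: x right, y down, z forward; pixel columns grow to the right and rows downward; lengths in m; the calibration is good to about 2 mm. A picture is of the moment at which its call begins. There is no depth.
- job.finish_job(): hands the job in, once; it reports no verdict.
The state is a dict: "clock": time; "qpos": joint angles; "dq": joint speeds; "joint_torque": joint torques, N m; "position": TCP position; "orientation": TCP orientation; "contact_force": force on the tool from outside, world axes, zero at the start; "ft_torque": the same for the moment, N m; "grip_width": finger opening in m.
Only numpy, scipy, OpenCV 4.12 (cv2) and the standard library are available. Lean on these libraries where they do the work, as an engineer would, in place of code of your own. Each camera call takes 0.05 s, during which the arm holds its last target. There are 200 camera calls.

## Task

Lift the three bottles out of the white tray and stand them all on the black rubber mat, then fetch the loupe from behind them and stand it, lens up, centred over the brown negative in the open carrier on the light box. Then put every bottle back upright in the tray on exactly the spot where it stood at the start, because in the dark each is found by its place. Set everything down without dropping it or tipping it over, and leave the lens hood, lens cap and thermometer holder where they are.

Things in the scene. Friction and masses are not known exactly. Their poses are not given: they have to be found in the camera images.
- amber_bottle_mid (a point): Film-cleaner bottle: brown amber glass, paper label, white cap. 125 tall, about 0.25 kg: body 56 diameter up to 72, shoulder tapering up to 89, screw cap 32 diameter from 98 to 125 (grip it there). Point: on its axis, half-way up, 62.5 above its foot; z up when it stands. Starts upright on the tray floor, at one of three spots around the loupe.
- white_bottle_mid (a point): Wetting-agent bottle: white plastic, red cap and red band. 125 tall, about 0.25 kg: body 56 diameter up to 72, shoulder tapering up to 89, screw cap 32 diameter from 98 to 125 (grip it there). Point: on its axis, half-way up, 62.5 above its foot; z up when it stands. Starts upright on the tray floor, at one of three spots around the loupe.
- metal_bottle_mid (a point): Lens-fluid bottle: aluminium, blue-grey label, black cap. 125 tall, about 0.25 kg: body 56 diameter up to 72, shoulder tapering up to 89, screw cap 32 diameter from 98 to 125 (grip it there). Point: on its axis, half-way up, 62.5 above its foot; z up when it stands. Starts upright on the tray floor, at one of three spots around the loupe.
- loupe_mid (a point): Black focusing loupe, two chrome rings, bluish lens on top. Round, 52 tall, 0.09 kg; foot 46 diameter (up to 14), waist 41 (18 to 40), head 44. Point: on its axis, half-way up, 26 above its foot; z up when lens up. Starts on the tray floor, one bottle on its robot side and one on either hand 8 to 25 from it, too close for a gripper until they are gone.
- gate (a point): Centre of the brown 24 x 36 negative, on the top face (36 above the counter) of the nearer leaf of the open grey steel carrier. Two flat leaves 88 x 84, 4 thick, open like a book along this point's x; the other leaf, 94 away in +x, has an empty bright window and is not the target. Fixed on the grey light box, 250 x 180 x 32 high, glowing top.
- mat: Black rubber mat fixed to the counter, the clear side area: 260 along its x, 140 along its y, 3 thick. Origin at the centre of its underside.
- tray: White enamel bottle tray with a blue rim, fixed to the counter: 190 along its x, 230 along its y, rim 15 high, floor 4 thick (4 above the counter). Origin at the centre of its underside. Holds the three bottles, the loupe and the lens hood.
- lens_hood: Small flared brass lens hood, 46 diameter, 28 tall, loose, in the tray's corner on the robot's left. Origin at the centre of its underside. Bystander.
- lens_cap: Chrome lens cap, 40 diameter, 12 tall, loose, on the light box beside the carrier's far leaf. Origin at the centre of its underside. Bystander.
- thermo_holder: White ceramic thermometer holder, foot 62 diameter, with a thermometer rising to 170, loose, near the far edge of the counter. Origin at the centre of its underside. Bystander.
Things that resemble listed ones, but are neither listed nor needed, are in the scene too. What is shaped like the part that bears white_bottle_mid but pink, turquoise or yellow is not meant.

How it is judged:
By the outcome, as a careful person would: the job done as asked, in the order asked, and still so for the second after the job is handed in, with the robot touching nothing.
It also fails if it takes over 147 s, if anything falls off the work surface, if the arm or the gripper's body presses on something with over 40 N, if the wrist force passes 120 N, or if a joint passes its speed limit or range.

## Working session

There is one attempt and no reset: what is moved stays moved. The work goes in short steps, Python scripts to look and compute and a tool call to move; the robot and the scene stay as the last step left them, time stands still between calls to the robot, and variables do not carry over. Pictures are saved under pics/ and viewed, about 12 in all and at most 16, crops included, and the job is handed in when it is done.

Besides the shell and the picture viewer there is one more tool, called after "Call:" in YAML: its name, and indented under it one key for each argument. send_rows: Moves the arm, as the interface text tells. Its arguments: {"type":"object","properties":{"plan":{"type":"array"},"newtons":{"type":"number"}},"required":["plan"]}

```bash
mkdir -p pics
cat > h.py <<'E'
import numpy as np, cv2, pickle
from plant import ctrl, viewer, job
def cap(name,f):
    c=viewer.capture(name); cv2.imwrite(f'pics/{f}.png',cv2.cvtColor(np.asarray(c['img']),cv2.COLOR_RGB2BGR)); pickle.dump(c,open(f'pics/{f}.pkl','wb')); return c
def load(f): return pickle.load(open(f'pics/{f}.pkl','rb'))
def K(c): return np.array([[c['fx'],0,c['cx']],[0,c['fy'],c['cy']],[0,0,1.]])
def px2w(c,uv,z):
    n=cv2.undistortPoints(np.array([[uv]],float),K(c),np.array(c['distortion'],float))[0,0]
    R=cv2.Rodrigues(np.array(c['rvec'],float))[0]; t=np.array(c['tvec'],float).ravel()
    o=-R.T@t; d=R.T@np.array([n[0],n[1],1.]); return o+d*(z-o[2])/d[2]
def w2px(c,p):
    return cv2.projectPoints(np.array([p],float),np.array(c['rvec'],float),np.array(c['tvec'],float),K(c),np.array(c['distortion'],float))[0][0,0]
def crop(f,x,y,w,h,s,out):
    im=cv2.imread(f'pics/{f}.png')[y:y+h,x:x+w]; cv2.imwrite(f'pics/{out}.png',cv2.resize(im,None,fx=s,fy=s,interpolation=cv2.INTER_CUBIC))
E
python3 -c "
from h import *
s=ctrl.read_state();print(s)
for n in('scene','top'):
  c=cap(n,n+'0'); R=cv2.Rodrigues(np.array(c['rvec']))[0];print(n,-R.T@np.array(c['tvec']).ravel(),c['fx'])
"
```

```text
{'clock': 0.0, 'qpos': array([ 1.24008795,  0.32181539, -0.07003305,  1.45167985,  0.0225635 ,
        1.37078228, -0.0569357 ]), 'dq': array([ 0.0007561 , -0.00113526, -0.00019045, -0.00189544,  0.00095681,
       -0.00167823,  0.00158928]), 'joint_torque': array([ 2.78947664e-04, -4.91289496e+01, -4.03695619e-01, -3.12525773e+01,
       -6.38461090e-02,  4.36897378e-02,  1.69724290e-04]), 'position': array([ 0.21947709, -0.61128944,  0.24646355]), 'orientation': array([-0.57798731,  0.40739421, -0.40626469,  0.57871377]), 'contact_force': array([-0.45511809, -0.05361251, -0.37136795]), 'ft_torque': array([0.02631057, 0.02123781, 0.00273714]), 'grip_width': 0.08712178589278358}
scene [1.11381783 0.32289189 0.98597079] 563.6773240669397
top [ 0.41507439 -0.00577011  1.33442482] 496.61266324187085
```

View pics/scene0.png

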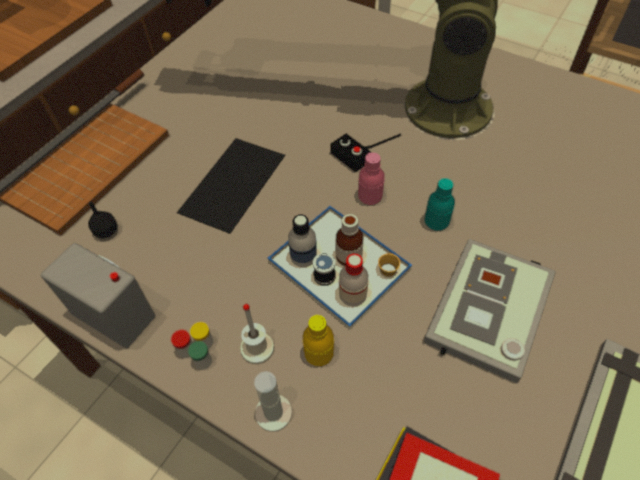

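View pics/top0.png

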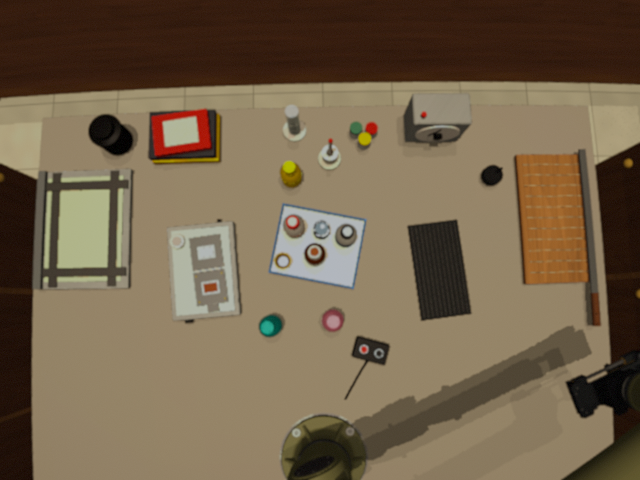

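The scene picture shows the tray with amber (349,240), white/red (353,280) and metal/black-cap (302,240) bottles around the loupe (324,268). The hood is at (389,265) and the light box at (490,305). The pink, turquoise and yellow bottles outside the tray are decoys. In the top view the carrier negative is at (210,288), the mat at (439,270) and the loupe at (321,229).

```bash
python3 -c "
from h import *
crop('top0',255,195,130,100,6,'a')
crop('top0',155,210,100,120,5,'b')
a=cv2.imread('pics/a.png');b=cv2.imread('pics/b.png')
crop('scene0',255,195,160,130,5,'c')
"
```

```text
(no output)
```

View pics/a.png

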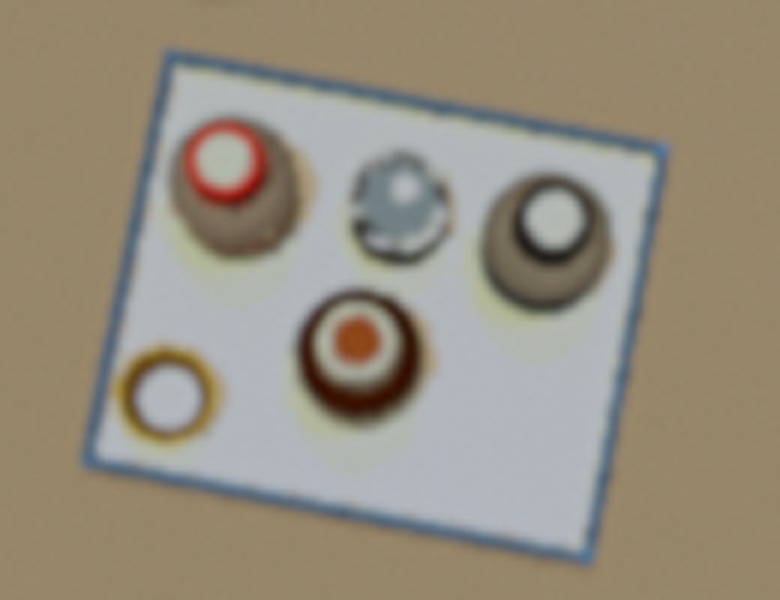

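View pics/b.png

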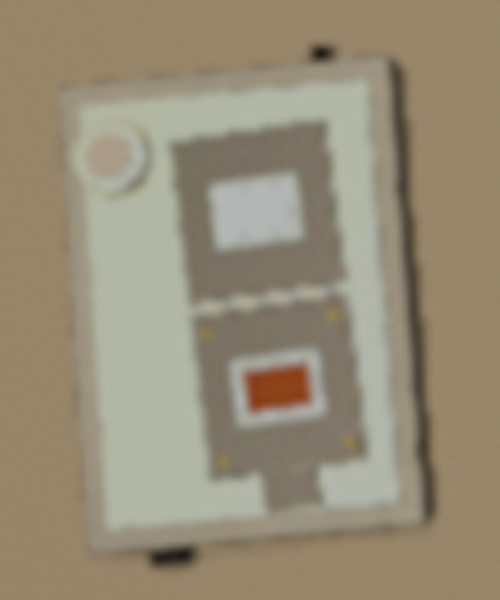

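View pics/c.png

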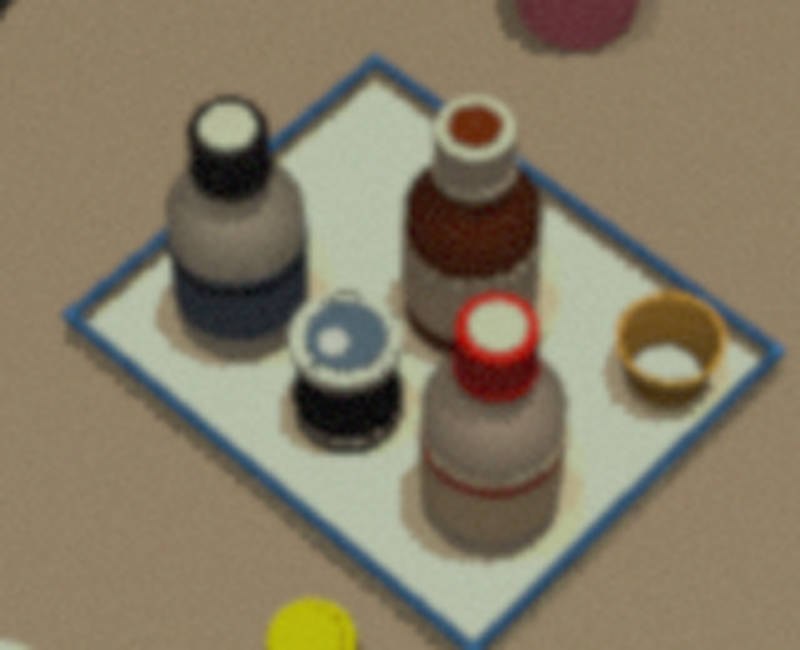

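Top crop: white cap (226,160), metal cap (552,220), amber cap (357,340), loupe lens (402,203), negative (278,388). All of them sit in the tray or on the carrier as described. Computing positions from both cameras.

```bash
python3 -c "
from h import *
T=load('top0');S=load('scene0')
f=lambda u,v,s,x,y:((u+.5)/s-.5+x,(v+.5)/s-.5+y)
a=lambda u,v:f(u,v,6,255,195); b=lambda u,v:f(u,v,5,155,210); c=lambda u,v:f(u,v,5,255,195)
r=lambda p:np.round(np.array(p)*1000,1)
for n,p,q,z in [('white',a(226,160),c(498,326),.129),('metal',a(552,220),c(228,126),.129),('amber',a(357,340),c(475,126),.129),('loupe',a(402,203),c(347,337),.056),('hood',a(168,396),c(671,330),.032)]:
  print(n,r(px2w(T,p,z)),r(px2w(S,q,z)))
print('gate',r(px2w(T,b(278,388),.036)), 'scene', r(px2w(S,(491,278),.036)),'window',r(px2w(T,b(255,210),.036)))
print('leaf corners',[r(px2w(T,b(*p),.036)) for p in [(175,143),(328,125),(366,460),(213,478)]])
print('box',[r(px2w(T,b(*p),.032)) for p in [(63,90),(392,60),(428,520),(92,548)]])
print('cap',r(px2w(T,b(112,158),.047)))
print('tray',[r(px2w(T,a(*p),.015)) for p in [(167,55),(664,150),(590,560),(90,460)]])
print('mat',[r(px2w(T,p,.003)) for p in [(409,226),(457,221),(470,314),(422,319)]])
print('decoys',[r(px2w(T,p,.125)) for p in [(268,327),(333,322),(290,168)]], 'switch',r(px2w(T,(371,350),.03)))
print('thermo',r(px2w(T,(330,158),.02)), r(px2w(T,(292,133),.0)))
"
```

```text
white [605.5  62.5 129. ] [607.5  62.2 129. ]
metal [577.5 -70.1 129. ] [579.7 -72.3 129. ]
amber [530.2  10.6 129. ] [531.8   9.5 129. ]
loupe [596.3  -9.3  56. ] [599.1  -8.7  56. ]
hood [516.8  95.2  32. ] [516.5  93.9  32. ]
gate [451.  286.1  36. ] scene [454.  285.8  36. ] window [544.9 298.3  36. ]
leaf corners [array([581.6, 341.4,  36. ]), array([589.2, 259.4,  36. ]), array([412.5, 239.8,  36. ]), array([404.6, 320.6,  36. ])]
box [array([612.2, 403.6,  32. ]), array([623.8, 225.9,  32. ]), array([380.7, 208.3,  32. ]), array([369.1, 386.2,  32. ])]
cap [573.1 372.1  47. ]
tray [array([672. ,  94.8,  15. ]), array([ 623.3, -127.5,   15. ]), array([441. , -88.6,  15. ]), array([490.5, 131.6,  15. ])]
mat [array([ 604.9, -247.2,    3. ]), array([ 615.7, -380.4,    3. ]), array([ 362.4, -402.6,    3. ]), array([ 353.4, -271.6,    3. ])]
decoys [array([349.6, 126. , 125. ]), array([358. , -31.1, 125. ]), array([741.1,  66.2, 125. ])] switch [ 278.7 -129.9   30. ]
thermo [794.8 -37.   20. ] [875.3  66.7   0. ]
```

```bash
cat >> h.py <<'E'
from scipy.spatial.transform import Rotation as Ro
def go(x,y,z,jaw=None):
    "print delta to TCP target, jaw direction angle deg (mod 180), tool y down"
    s=ctrl.read_state(); R=Ro.from_quat(s['orientation']); M=R.as_matrix()
    if jaw is None: jaw=np.degrees(np.arctan2(M[1,0],M[0,0]))
    best=None
    for k in (0,180):
        a=np.radians(jaw+k); X=np.array([np.cos(a),np.sin(a),0]); Y=np.array([0,0,-1.]); Rt=Ro.from_matrix(np.c_[X,Y,np.cross(X,Y)])
        v=(Rt*R.inv()).as_rotvec()
        if best is None or np.linalg.norm(v)<np.linalg.norm(best): best=v
    print('t',round(s['clock'],2),'pos',np.round(s['position'],4),'d',np.round(np.array([x,y,z])-s['position'],4),'dr',np.round(best,4),'jaw',np.round(np.degrees(np.arctan2(M[1,0],M[0,0])),1),'q',np.round(s['qpos'],2),'w',round(s['grip_width'],4),'F',np.round(s['contact_force'],1))
E
python3 -c "
from h import *
go(.52,-.1,.30,90); go(.52,-.1,.30,0);go(.52,-.1,.30)
c=cap('wrist','w0'); R=cv2.Rodrigues(np.array(c['rvec']))[0];print(-R.T@np.array(c['tvec']).ravel(),R[2],R[0],c['fx'])
"
```

```text
t 0.1 pos [ 0.2195 -0.6114  0.2466] d [0.3005 0.5114 0.0534] dr [-0.0016 -0.0004 -0.3448] jaw -70.2 q [ 1.24  0.32 -0.07  1.45  0.02  1.37 -0.06] w 0.0871 F [-0.5  0.2 -0.1]
t 0.1 pos [ 0.2195 -0.6114  0.2466] d [0.3005 0.5114 0.0534] dr [-9.000e-04 -1.500e-03  1.226e+00] jaw -70.2 q [ 1.24  0.32 -0.07  1.45  0.02  1.37 -0.06] w 0.0871 F [-0.5  0.2 -0.1]
t 0.1 pos [ 0.2195 -0.6114  0.2466] d [0.3005 0.5114 0.0534] dr [-0.0015 -0.0006 -0.    ] jaw -70.2 q [ 1.24  0.32 -0.07  1.45  0.02  1.37 -0.06] w 0.0871 F [-0.5  0.2 -0.1]
[ 0.29793841 -0.58259349  0.38370227] [-0.28266197 -0.10016538 -0.95397542] [ 0.33783292 -0.94120523 -0.00127502] 343.1787310198376
```

Call:
send_rows:
  plan:
    - {"hand": -1,"delta_pos": [0.1,0.16,0.054],"dr": [0,0,-0.1]}
    - {"hand": -1,"delta_pos": [0.1,0.16,0.054],"dr": [0,0,-0.1]}
    - {"hand": -1,"delta_pos": [0.1,0.16,0.054],"dr": [0,0,-0.1]}
    - {"hand": -1,"delta_pos": [0.1,0.16,0.054],"dr": [0,0,-0.2]}
    - {"hand": -1,"delta_pos": [0.34,0.55,0.054],"dr": [0,0,-0.345]}
    - {"hand": -1,"delta_pos": [0.34,0.55,0.054],"dr": [0,0,-0.345]}
    - {"hand": -1,"delta_pos": [0.34,0.55,0.054],"dr": [0,0,-0.345]}
    - {"hand": -1,"delta_pos": [0.34,0.55,0.054],"dr": [0,0,-0.345]}
    - {"hand": -1,"delta_pos": [0.34,0.55,0.054],"dr": [0,0,-0.345]}
    - {"hand": -1,"delta_pos": [0.34,0.55,0.054],"dr": [0,0,-0.345]}
    - {"hand": -1,"delta_pos": [0.34,0.55,0.054],"dr": [0,0,-0.345]}
    - {"hand": -1,"delta_pos": [0.34,0.55,0.054],"dr": [0,0,-0.345]}
    - {"hand": -1,"delta_pos": [0.34,0.55,0.054],"dr": [0,0,-0.345]}
    - {"hand": -1,"delta_pos": [0.34,0.55,0.054],"dr": [0,0,-0.345]}
    - {"hand": -1,"delta_pos": [0.34,0.55,0.054],"dr": [0,0,-0.345]}
    - {"hand": -1,"delta_pos": [0.34,0.55,0.054],"dr": [0,0,-0.345]}
    - {"hand": -1,"delta_pos": [0.34,0.55,0.054],"dr": [0,0,-0.345]}
    - {"hand": -1,"delta_pos": [0.34,0.55,0.054],"dr": [0,0,-0.345]}
    - {"hand": -1,"delta_pos": [0.34,0.55,0.054],"dr": [0,0,-0.345]}

```text
clock: 1.73
position: [0.5591, -0.0622, 0.3002]
orientation: [-0.5, 0.501, -0.5, 0.5]
contact_force: [0.7, -0.5, -0.4]
grip_width: 0.087
```

```bash
python3 -c "
from h import *
go(.579,-.071,.30,90)
c=cap('wrist','w1'); im=cv2.imread('pics/w1.png'); cv2.imwrite('pics/w1b.png',cv2.resize(im,(800,600),interpolation=cv2.INTER_CUBIC))
"
```

```text
t 1.73 pos [ 0.5591 -0.0622  0.3002] d [ 0.0199 -0.0088 -0.0002] dr [-0.0008 -0.0012  0.0006] jaw -90.0 q [ 0.56  0.15 -0.56  1.57  0.08  1.44 -1.57] w 0.087 F [ 0.7 -0.5 -0.4]
```

View pics/w1b.png

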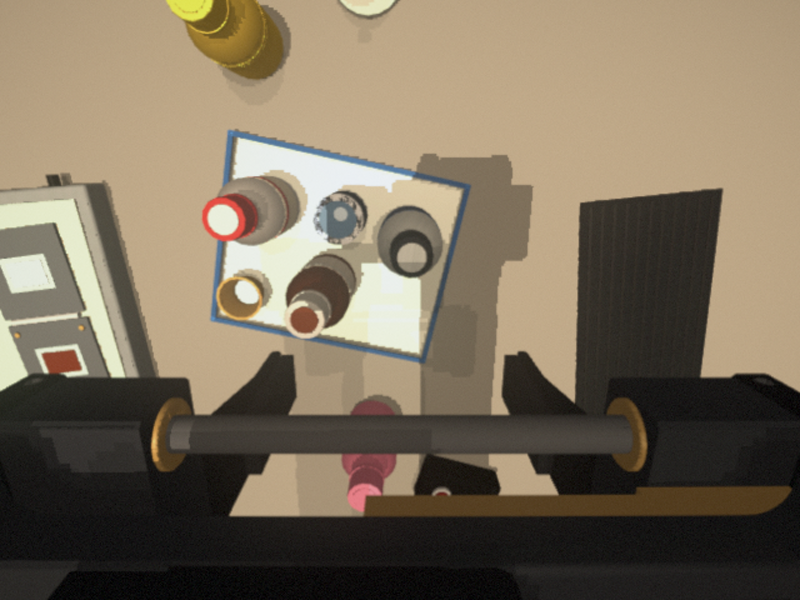

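The wrist view shows the cap tops: white (224,218), metal (411,257), amber (306,318); loupe lens (340,214).

```bash
python3 -c "
from h import *
c=load('w1'); r=lambda p:np.round(np.array(p)*1000,1)
f=lambda u,v:((u+.5)*.8-.5,(v+.5)*.8-.5)
for n,p,z in [('white',f(224.5,218),.129),('metal',f(411,258),.129),('amber',f(306,319),.129),('loupe',f(340,214),.056)]: print(n,r(px2w(c,p,z)))
crop('w1',155,130,210,150,3.8,'w1c')
"
```

```text
white [608.6  62.5 129. ]
metal [579.6 -70.3 129. ]
amber [532.5   9.5 129. ]
loupe [603.9  -9.9  56. ]
```

View pics/w1c.png

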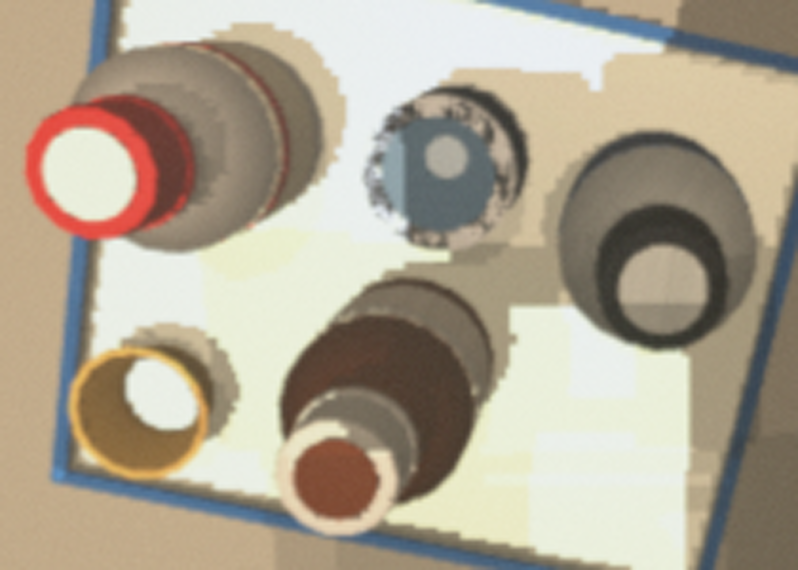

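Enlarged crop confirms the three tray bottles: red cap (90,173), black cap (662,289), amber with white-rimmed cap (336,478), plus the loupe lens (441,173).

```bash
python3 -c "
from h import *
c=load('w1'); r=lambda p:np.round(np.array(p)*1000,1)
f=lambda u,v:((u+.5)/3.8-.5+155,(v+.5)/3.8-.5+130)
for n,p,z in [('white',f(90,173),.129),('metal',f(662,289),.129),('amber',f(336,478),.129),('loupe',f(441,173),.056)]: print(n,r(px2w(c,p,z)))
go(.580,-.071,.19,90)
"
```

```text
white [607.9  63.7 129. ]
metal [580.2 -70.4 129. ]
amber [532.1  11.1 129. ]
loupe [599.5  -8.4  56. ]
t 1.78 pos [ 0.559  -0.0631  0.3004] d [ 0.021  -0.0079 -0.1104] dr [-0.0006 -0.001   0.0022] jaw -90.1 q [ 0.56  0.15 -0.56  1.57  0.08  1.44 -1.57] w 0.0868 F [ 0.2 -1.1 -0.3]
```

Call:
send_rows:
  plan:
    - {"hand": -1,"delta_pos": [0.021,-0.008,0],"dr": [0,0,0]}
    - {"hand": -1,"delta_pos": [0.021,-0.008,-0.04],"dr": [0,0,0]}
    - {"hand": -1,"delta_pos": [0.021,-0.008,-0.08],"dr": [0,0,0]}
    - {"hand": -1,"delta_pos": [0.021,-0.008,-0.11],"dr": [0,0,0]}
    - {"hand": -1,"delta_pos": [0.021,-0.008,-0.135],"dr": [0,0,0]}
    - {"hand": -1,"delta_pos": [0.021,-0.008,-0.16],"dr": [0,0,0]}
    - {"hand": -1,"delta_pos": [0.021,-0.008,-0.178],"dr": [0,0,0]}
    - {"hand": -1,"delta_pos": [0.021,-0.008,-0.178],"dr": [0,0,0]}
    - {"hand": -1,"delta_pos": [0.021,-0.008,-0.178],"dr": [0,0,0]}
    - {"hand": 1,"delta_pos": [0.021,-0.008,-0.178],"dr": [0,0,0]}
    - {"hand": 1,"delta_pos": [0.021,-0.008,-0.178],"dr": [0,0,0]}
    - {"hand": 1,"delta_pos": [0.021,-0.008,-0.178],"dr": [0,0,0]}
    - {"hand": 1,"delta_pos": [0.021,-0.008,-0.178],"dr": [0,0,0]}
    - {"hand": 1,"delta_pos": [0.021,-0.008,-0.178],"dr": [0,0,0]}
    - {"hand": 1,"delta_pos": [0.021,-0.008,-0.178],"dr": [0,0,0]}
  newtons: 20

```text
clock: 3.03
position: [0.5802, -0.071, 0.1228]
orientation: [-0.499, 0.501, -0.5, 0.499]
contact_force: [-0.3, -0.4, -0.6]
grip_width: 0.0551
```

Call:
send_rows:
  plan:
    - {"hand": 1,"delta_pos": [0,0,0],"dr": [0,0,0]}
    - {"hand": 1,"delta_pos": [0,0,0],"dr": [0,0,0]}
    - {"hand": 1,"delta_pos": [0,0,0],"dr": [0,0,0]}
    - {"hand": 1,"delta_pos": [0,0,0],"dr": [0,0,0]}
    - {"hand": 1,"delta_pos": [0,0,0],"dr": [0,0,0]}
    - {"hand": 1,"delta_pos": [0,0,0],"dr": [0,0,0]}
    - {"hand": 1,"delta_pos": [0,0,0],"dr": [0,0,0]}
    - {"hand": 1,"delta_pos": [0,0,0],"dr": [0,0,0]}
    - {"hand": 1,"delta_pos": [0,0,0.015],"dr": [0,0,0]}
    - {"hand": 1,"delta_pos": [0,0,0.04],"dr": [0,0,0]}
    - {"hand": 1,"delta_pos": [0,0,0.07],"dr": [0,0,0]}
    - {"hand": 1,"delta_pos": [0,0,0.1],"dr": [0,0,0]}
    - {"hand": 1,"delta_pos": [0,0,0.1],"dr": [0,0,0]}

```text
clock: 4.12
position: [0.5832, -0.0707, 0.2287]
orientation: [0.498, -0.498, 0.503, -0.502]
contact_force: [2.6, -0.3, -2.3]
grip_width: 0.031
```

Call:
send_rows:
  plan:
    - {"hand": 1,"delta_pos": [-0.002,-0.02,0],"dr": [0,0,0]}
    - {"hand": 1,"delta_pos": [-0.004,-0.05,0],"dr": [0,0,0]}
    - {"hand": 1,"delta_pos": [-0.006,-0.085,0],"dr": [0,0,0]}
    - {"hand": 1,"delta_pos": [-0.008,-0.12,0],"dr": [0,0,0]}
    - {"hand": 1,"delta_pos": [-0.01,-0.155,0],"dr": [0,0,0]}
    - {"hand": 1,"delta_pos": [-0.012,-0.19,0],"dr": [0,0,0]}
    - {"hand": 1,"delta_pos": [-0.013,-0.22,0],"dr": [0,0,0]}
    - {"hand": 1,"delta_pos": [-0.013,-0.24,0],"dr": [0,0,0]}
    - {"hand": 1,"delta_pos": [-0.013,-0.246,0],"dr": [0,0,0]}
    - {"hand": 1,"delta_pos": [-0.013,-0.246,-0.04],"dr": [0,0,0]}
    - {"hand": 1,"delta_pos": [-0.013,-0.246,-0.07],"dr": [0,0,0]}
    - {"hand": 1,"delta_pos": [-0.013,-0.246,-0.08],"dr": [0,0,0]}
    - {"hand": 1,"delta_pos": [-0.013,-0.246,-0.08],"dr": [0,0,0]}
    - {"hand": 1,"delta_pos": [-0.013,-0.246,-0.08],"dr": [0,0,0]}
    - {"hand": 1,"delta_pos": [-0.013,-0.246,-0.08],"dr": [0,0,0]}

```text
clock: 5.37
position: [0.5717, -0.3166, 0.1509]
orientation: [0.497, -0.497, 0.504, -0.502]
contact_force: [1.4, -0.4, -3.5]
grip_width: 0.0317
```

```bash
python3 -c "
from h import *
go(.570,-.317,.1215,90)
cap('scene','s1');crop('s1',150,110,280,210,2.8,'s1c')
"
```

```text
t 5.37 pos [ 0.5717 -0.3166  0.1509] d [-0.0017 -0.0004 -0.0294] dr [0.0023 0.012  0.0011] jaw -90.1 q [ 0.79  0.41 -0.41  1.56  0.17  1.2  -1.22] w 0.0317 F [ 1.4 -0.4 -3.5]
```

View pics/s1c.png

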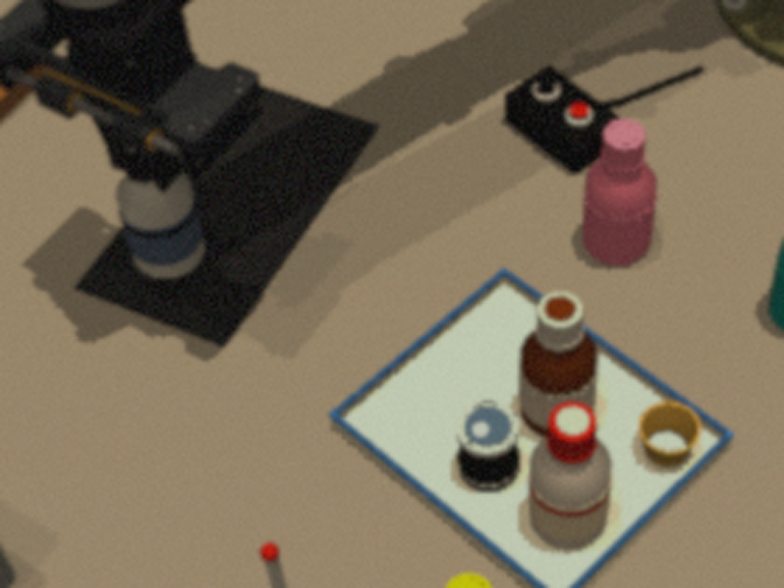

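Call:
send_rows:
  plan:
    - {"hand": 1,"delta_pos": [-0.0015,0,-0.015],"dr": [0.002,0.012,0]}
    - {"hand": 1,"delta_pos": [-0.0015,0,-0.022],"dr": [0.002,0.012,0]}
    - {"hand": 1,"delta_pos": [-0.0015,0,-0.026],"dr": [0.002,0.012,0]}
    - {"hand": 1,"delta_pos": [-0.0015,0,-0.028],"dr": [0.002,0.012,0]}
    - {"hand": 1,"delta_pos": [-0.0015,0,-0.029],"dr": [0.002,0.012,0]}
    - {"hand": 1,"delta_pos": [-0.0015,0,-0.029],"dr": [0.002,0.012,0]}

```text
clock: 5.92
position: [0.5704, -0.3168, 0.1222]
orientation: [0.5, -0.5, 0.501, -0.5]
contact_force: [0.4, -0.3, -3.6]
grip_width: 0.0314
```

Call:
send_rows:
  plan:
    - {"hand": 1,"delta_pos": [0,0,-0.001],"dr": [0,0,0]}
    - {"hand": 1,"delta_pos": [0,0,-0.0015],"dr": [0,0,0]}
    - {"hand": 1,"delta_pos": [0,0,-0.002],"dr": [0,0,0]}

```text
clock: 6.17
position: [0.5711, -0.3172, 0.1217]
orientation: [0.499, -0.499, 0.501, -0.5]
contact_force: [-2.2, 0.1, 6.5]
grip_width: 0.0314
```

Call:
send_rows:
  plan:
    - {"hand": -1,"delta_pos": [0,0,0],"dr": [0,0,0]}
    - {"hand": -1,"delta_pos": [0,0,0],"dr": [0,0,0]}
    - {"hand": -1,"delta_pos": [0,0,0],"dr": [0,0,0]}
    - {"hand": -1,"delta_pos": [0,0,0],"dr": [0,0,0]}
    - {"hand": -1,"delta_pos": [0,0,0],"dr": [0,0,0]}
    - {"hand": -1,"delta_pos": [0,0,0],"dr": [0,0,0]}
    - {"hand": -1,"delta_pos": [0,0,0.02],"dr": [0,0,0]}
    - {"hand": -1,"delta_pos": [0,0,0.05],"dr": [0,0,0]}
    - {"hand": -1,"delta_pos": [0,0,0.08],"dr": [0,0,0]}
    - {"hand": -1,"delta_pos": [-0.004,0.035,0.09],"dr": [0,0,0]}
    - {"hand": -1,"delta_pos": [-0.008,0.075,0.09],"dr": [0,0,0]}
    - {"hand": -1,"delta_pos": [-0.013,0.115,0.09],"dr": [0,0,0]}
    - {"hand": -1,"delta_pos": [-0.018,0.155,0.09],"dr": [0,0,0]}
    - {"hand": -1,"delta_pos": [-0.023,0.195,0.09],"dr": [0,0,0]}
    - {"hand": -1,"delta_pos": [-0.028,0.235,0.09],"dr": [0,0,0]}
    - {"hand": -1,"delta_pos": [-0.033,0.275,0.09],"dr": [0,0,0]}
    - {"hand": -1,"delta_pos": [-0.038,0.31,0.09],"dr": [0,0,0]}
    - {"hand": -1,"delta_pos": [-0.0395,0.3275,0.09],"dr": [0,0,0]}
    - {"hand": -1,"delta_pos": [-0.0395,0.3275,0.09],"dr": [0,0,0]}
    - {"hand": -1,"delta_pos": [-0.0395,0.3275,0.09],"dr": [0,0,0]}

```text
clock: 7.83
position: [0.5315, 0.0115, 0.212]
orientation: [0.5, -0.498, 0.501, -0.501]
contact_force: [0.1, -0.9, 0.4]
grip_width: 0.087
```

```bash
python3 -c "
from h import *
go(.5315,.0104,.122,90)
"
```

```text
t 7.83 pos [0.5315 0.0115 0.212 ] d [ 0.     -0.0011 -0.09  ] dr [ 0.0024  0.0029 -0.0015] jaw -89.9 q [ 0.5   0.13 -0.62  1.78  0.08  1.26 -1.71] w 0.087 F [ 0.1 -0.9  0.4]
```

Call:
send_rows:
  plan:
    - {"hand": -1,"delta_pos": [0,-0.001,-0.035],"dr": [0.002,0.003,0]}
    - {"hand": -1,"delta_pos": [0,-0.001,-0.065],"dr": [0.002,0.003,0]}
    - {"hand": -1,"delta_pos": [0,-0.001,-0.085],"dr": [0.002,0.003,0]}
    - {"hand": -1,"delta_pos": [0,-0.001,-0.09],"dr": [0.002,0.003,0]}
    - {"hand": -1,"delta_pos": [0,-0.001,-0.09],"dr": [0.002,0.003,0]}
    - {"hand": 1,"delta_pos": [0,-0.001,-0.09],"dr": [0.002,0.003,0]}
    - {"hand": 1,"delta_pos": [0,-0.001,-0.09],"dr": [0.002,0.003,0]}
    - {"hand": 1,"delta_pos": [0,-0.001,-0.09],"dr": [0.002,0.003,0]}
    - {"hand": 1,"delta_pos": [0,-0.001,-0.09],"dr": [0.002,0.003,0]}
    - {"hand": 1,"delta_pos": [0,-0.001,-0.09],"dr": [0.002,0.003,0]}
    - {"hand": 1,"delta_pos": [0,-0.001,-0.09],"dr": [0.002,0.003,0]}
    - {"hand": 1,"delta_pos": [0,-0.001,-0.09],"dr": [0.002,0.003,0]}
    - {"hand": 1,"delta_pos": [0,-0.001,-0.09],"dr": [0.002,0.003,0]}
    - {"hand": 1,"delta_pos": [0,-0.001,-0.09],"dr": [0.002,0.003,0]}
    - {"hand": 1,"delta_pos": [0,-0.001,-0.09],"dr": [0.002,0.003,0]}
    - {"hand": 1,"delta_pos": [0,-0.001,-0.09],"dr": [0.002,0.003,0]}
    - {"hand": 1,"delta_pos": [0,-0.001,-0.09],"dr": [0.002,0.003,0]}
    - {"hand": 1,"delta_pos": [0,-0.001,-0.09],"dr": [0.002,0.003,0]}
    - {"hand": 1,"delta_pos": [0,-0.001,-0.09],"dr": [0.002,0.003,0]}

```text
clock: 9.42
position: [0.5315, 0.0104, 0.122]
orientation: [0.501, -0.5, 0.5, -0.5]
contact_force: [-0.2, -0.7, -0.1]
grip_width: 0.0314
```

Call:
send_rows:
  plan:
    - {"hand": 1,"delta_pos": [0,0,0.015],"dr": [0,0,0]}
    - {"hand": 1,"delta_pos": [0,0,0.045],"dr": [0,0,0]}
    - {"hand": 1,"delta_pos": [0,0,0.08],"dr": [0,0,0]}
    - {"hand": 1,"delta_pos": [0,-0.01,0.11],"dr": [0,0,0]}
    - {"hand": 1,"delta_pos": [-0.004,-0.04,0.12],"dr": [0,0,0]}
    - {"hand": 1,"delta_pos": [-0.009,-0.075,0.12],"dr": [0,0,0]}
    - {"hand": 1,"delta_pos": [-0.014,-0.11,0.12],"dr": [0,0,0]}
    - {"hand": 1,"delta_pos": [-0.018,-0.145,0.12],"dr": [0,0,0]}
    - {"hand": 1,"delta_pos": [-0.022,-0.18,0.12],"dr": [0,0,0]}
    - {"hand": 1,"delta_pos": [-0.027,-0.215,0.12],"dr": [0,0,0]}
    - {"hand": 1,"delta_pos": [-0.031,-0.25,0.12],"dr": [0,0,0]}
    - {"hand": 1,"delta_pos": [-0.035,-0.285,0.12],"dr": [0,0,0]}
    - {"hand": 1,"delta_pos": [-0.039,-0.315,0.12],"dr": [0,0,0]}
    - {"hand": 1,"delta_pos": [-0.0415,-0.3355,0.12],"dr": [0,0,0]}
    - {"hand": 1,"delta_pos": [-0.0415,-0.3355,0.11],"dr": [0,0,0]}
    - {"hand": 1,"delta_pos": [-0.0415,-0.3355,0.075],"dr": [0,0,0]}
    - {"hand": 1,"delta_pos": [-0.0415,-0.3355,0.045],"dr": [0,0,0]}
    - {"hand": 1,"delta_pos": [-0.0415,-0.3355,0.025],"dr": [0,0,0]}
    - {"hand": 1,"delta_pos": [-0.0415,-0.3355,0.02],"dr": [0,0,0]}
    - {"hand": 1,"delta_pos": [-0.0415,-0.3355,0.02],"dr": [0,0,0]}

```text
clock: 11.08
position: [0.4886, -0.3237, 0.1394]
orientation: [-0.501, 0.501, -0.498, 0.5]
contact_force: [-0.6, 1.3, -1.6]
grip_width: 0.0314
```

```bash
python3 -c "
from h import *
go(.490,-.325,.121,90)
"
```

```text
t 11.08 pos [ 0.4886 -0.3237  0.1394] d [ 0.0014 -0.0013 -0.0184] dr [-0.0029 -0.0042 -0.0021] jaw -89.9 q [ 0.85  0.29 -0.36  1.73  0.11  1.15 -1.11] w 0.0314 F [-0.6  1.3 -1.6]
```

Call:
send_rows:
  plan:
    - {"hand": 1,"delta_pos": [0.001,-0.001,-0.008],"dr": [-0.003,-0.004,0]}
    - {"hand": 1,"delta_pos": [0.001,-0.001,-0.013],"dr": [-0.003,-0.004,0]}
    - {"hand": 1,"delta_pos": [0.001,-0.001,-0.016],"dr": [-0.003,-0.004,0]}
    - {"hand": 1,"delta_pos": [0.001,-0.001,-0.0175],"dr": [-0.003,-0.004,0]}
    - {"hand": 1,"delta_pos": [0.001,-0.001,-0.0185],"dr": [-0.003,-0.004,0]}
    - {"hand": 1,"delta_pos": [0.001,-0.001,-0.019],"dr": [-0.003,-0.004,0]}

```text
clock: 11.58
position: [0.4899, -0.3249, 0.121]
orientation: [0.501, -0.499, 0.5, -0.5]
contact_force: [-0.8, 0.5, 0.2]
grip_width: 0.0316
```

Call:
send_rows:
  plan:
    - {"hand": -1,"delta_pos": [0,0,-0.0005],"dr": [0,0,0]}
    - {"hand": -1,"delta_pos": [0,0,-0.0005],"dr": [0,0,0]}
    - {"hand": -1,"delta_pos": [0,0,0],"dr": [0,0,0]}
    - {"hand": -1,"delta_pos": [0,0,0],"dr": [0,0,0]}
    - {"hand": -1,"delta_pos": [0,0,0],"dr": [0,0,0]}
    - {"hand": -1,"delta_pos": [0,0,0],"dr": [0,0,0]}
    - {"hand": -1,"delta_pos": [0,0,0.02],"dr": [0,0,0]}
    - {"hand": -1,"delta_pos": [0,0,0.05],"dr": [0,0,0]}
    - {"hand": -1,"delta_pos": [0,0,0.08],"dr": [0,0,0]}
    - {"hand": -1,"delta_pos": [0.01,0.03,0.09],"dr": [0,0,0]}
    - {"hand": -1,"delta_pos": [0.117,0.388,0.09],"dr": [0,0,0]}
    - {"hand": -1,"delta_pos": [0.117,0.388,0.09],"dr": [0,0,0]}
    - {"hand": -1,"delta_pos": [0.117,0.388,0.09],"dr": [0,0,0]}
    - {"hand": -1,"delta_pos": [0.117,0.388,0.09],"dr": [0,0,0]}
    - {"hand": -1,"delta_pos": [0.117,0.388,0.09],"dr": [0,0,0]}
    - {"hand": -1,"delta_pos": [0.117,0.388,0.09],"dr": [0,0,0]}
    - {"hand": -1,"delta_pos": [0.117,0.388,0.09],"dr": [0,0,0]}
    - {"hand": -1,"delta_pos": [0.117,0.388,0.09],"dr": [0,0,0]}
    - {"hand": -1,"delta_pos": [0.117,0.388,0.09],"dr": [0,0,0]}
    - {"hand": -1,"delta_pos": [0.117,0.388,0.09],"dr": [0,0,0]}

```text
clock: 13.25
position: [0.6071, 0.075, 0.2115]
orientation: [-0.502, 0.497, -0.495, 0.506]
contact_force: [-1.4, 1.5, 0.5]
grip_width: 0.0869
```

```bash
python3 -c "
from h import *
go(.6072,.0627,.122,90)
"
```

```text
t 13.25 pos [0.6071 0.075  0.2115] d [ 0.0001 -0.0123 -0.0895] dr [-0.0069  0.0022 -0.0152] jaw -89.1 q [ 0.34  0.31 -0.61  1.59  0.18  1.3  -1.85] w 0.0869 F [-1.4  1.5  0.5]
```

Call:
send_rows:
  plan:
    - {"hand": -1,"delta_pos": [0,-0.0123,0],"dr": [-0.007,0.002,-0.015]}
    - {"hand": -1,"delta_pos": [0,-0.0123,0],"dr": [-0.007,0.002,-0.015]}
    - {"hand": -1,"delta_pos": [0,-0.0123,-0.03],"dr": [-0.007,0.002,-0.015]}
    - {"hand": -1,"delta_pos": [0,-0.0123,-0.06],"dr": [-0.007,0.002,-0.015]}
    - {"hand": -1,"delta_pos": [0,-0.0123,-0.08],"dr": [-0.007,0.002,-0.015]}
    - {"hand": -1,"delta_pos": [0,-0.0123,-0.0895],"dr": [-0.007,0.002,-0.015]}
    - {"hand": -1,"delta_pos": [0,-0.0123,-0.0895],"dr": [-0.007,0.002,-0.015]}
    - {"hand": -1,"delta_pos": [0,-0.0123,-0.0895],"dr": [-0.007,0.002,-0.015]}

```text
clock: 13.92
position: [0.6074, 0.0614, 0.1224]
orientation: [0.5, -0.5, 0.501, -0.5]
contact_force: [0.9, 1.3, 0.6]
grip_width: 0.0872
```

Call:
send_rows:
  plan:
    - {"hand": -1,"delta_pos": [0,0.001,0],"dr": [0,0,0]}
    - {"hand": 1,"delta_pos": [0,0.001,0],"dr": [0,0,0]}
    - {"hand": 1,"delta_pos": [0,0.001,0],"dr": [0,0,0]}
    - {"hand": 1,"delta_pos": [0,0.001,0],"dr": [0,0,0]}
    - {"hand": 1,"delta_pos": [0,0.001,0],"dr": [0,0,0]}
    - {"hand": 1,"delta_pos": [0,0.001,0],"dr": [0,0,0]}
    - {"hand": 1,"delta_pos": [0,0.001,0],"dr": [0,0,0]}
    - {"hand": 1,"delta_pos": [0,0.001,0],"dr": [0,0,0]}
    - {"hand": 1,"delta_pos": [0,0.001,0],"dr": [0,0,0]}
    - {"hand": 1,"delta_pos": [0,0.001,0],"dr": [0,0,0]}
    - {"hand": 1,"delta_pos": [0,0.001,0],"dr": [0,0,0]}
    - {"hand": 1,"delta_pos": [0,0.001,0],"dr": [0,0,0]}
    - {"hand": 1,"delta_pos": [0,0.001,0],"dr": [0,0,0]}
    - {"hand": 1,"delta_pos": [0,0.001,0],"dr": [0,0,0]}
    - {"hand": 1,"delta_pos": [0,0.001,0],"dr": [0,0,0]}

```text
clock: 15.17
position: [0.6074, 0.0625, 0.1224]
orientation: [0.5, -0.5, 0.501, -0.5]
contact_force: [0.4, 0.8, -1.3]
grip_width: 0.0316
```

Call:
send_rows:
  plan:
    - {"hand": 1,"delta_pos": [0,0,0.015],"dr": [0,0,0]}
    - {"hand": 1,"delta_pos": [0,0,0.045],"dr": [0,0,0]}
    - {"hand": 1,"delta_pos": [0,0,0.08],"dr": [0,0,0]}
    - {"hand": 1,"delta_pos": [0,0,0.115],"dr": [0,0,0]}
    - {"hand": 1,"delta_pos": [-0.01,-0.02,0.14],"dr": [0,0,0]}
    - {"hand": 1,"delta_pos": [-0.026,-0.052,0.14],"dr": [0,0,0]}
    - {"hand": 1,"delta_pos": [-0.042,-0.084,0.14],"dr": [0,0,0]}
    - {"hand": 1,"delta_pos": [-0.058,-0.116,0.14],"dr": [0,0,0]}
    - {"hand": 1,"delta_pos": [-0.074,-0.148,0.14],"dr": [0,0,0]}
    - {"hand": 1,"delta_pos": [-0.09,-0.18,0.14],"dr": [0,0,0]}
    - {"hand": 1,"delta_pos": [-0.106,-0.212,0.14],"dr": [0,0,0]}
    - {"hand": 1,"delta_pos": [-0.122,-0.244,0.14],"dr": [0,0,0]}
    - {"hand": 1,"delta_pos": [-0.138,-0.276,0.14],"dr": [0,0,0]}
    - {"hand": 1,"delta_pos": [-0.154,-0.308,0.14],"dr": [0,0,0]}
    - {"hand": 1,"delta_pos": [-0.17,-0.34,0.14],"dr": [0,0,0]}
    - {"hand": 1,"delta_pos": [-0.184,-0.368,0.14],"dr": [0,0,0]}
    - {"hand": 1,"delta_pos": [-0.194,-0.388,0.14],"dr": [0,0,0]}
    - {"hand": 1,"delta_pos": [-0.197,-0.3945,0.14],"dr": [0,0,0]}
    - {"hand": 1,"delta_pos": [-0.197,-0.3945,0.13],"dr": [0,0,0]}
    - {"hand": 1,"delta_pos": [-0.197,-0.3945,0.1],"dr": [0,0,0]}

```text
clock: 16.83
position: [0.4132, -0.3328, 0.2255]
orientation: [0.499, -0.497, 0.503, -0.5]
contact_force: [1.6, -0.2, -1.9]
grip_width: 0.0316
```

```bash
python3 -c "
from h import *
go(.410,-.332,.1215,90)
"
```

```text
t 16.83 pos [ 0.4132 -0.3328  0.2255] d [-0.0032  0.0008 -0.104 ] dr [0.0048 0.0074 0.0017] jaw -90.1 q [ 0.9   0.09 -0.28  1.78  0.02  1.27 -0.96] w 0.0316 F [ 1.6 -0.2 -1.9]
```

Call:
send_rows:
  plan:
    - {"hand": 1,"delta_pos": [-0.003,0.001,-0.03],"dr": [0.005,0.007,0]}
    - {"hand": 1,"delta_pos": [-0.003,0.001,-0.06],"dr": [0.005,0.007,0]}
    - {"hand": 1,"delta_pos": [-0.003,0.001,-0.08],"dr": [0.005,0.007,0]}
    - {"hand": 1,"delta_pos": [-0.003,0.001,-0.092],"dr": [0.005,0.007,0]}
    - {"hand": 1,"delta_pos": [-0.003,0.001,-0.099],"dr": [0.005,0.007,0]}
    - {"hand": 1,"delta_pos": [-0.003,0.001,-0.102],"dr": [0.005,0.007,0]}
    - {"hand": 1,"delta_pos": [-0.003,0.001,-0.1035],"dr": [0.005,0.007,0]}
    - {"hand": 1,"delta_pos": [-0.003,0.001,-0.1045],"dr": [0.005,0.007,0]}
    - {"hand": 1,"delta_pos": [-0.003,0.001,-0.1045],"dr": [0.005,0.007,0]}

```text
clock: 17.58
position: [0.4109, -0.3322, 0.1221]
orientation: [0.499, -0.5, 0.501, -0.5]
contact_force: [-0.8, 0.8, -1.8]
grip_width: 0.0313
```

Call:
send_rows:
  plan:
    - {"hand": 1,"delta_pos": [0,0,-0.001],"dr": [0,0,0]}
    - {"hand": 1,"delta_pos": [0,0,-0.0015],"dr": [0,0,0]}

```text
clock: 17.75
position: [0.4115, -0.3326, 0.1215]
orientation: [0.499, -0.499, 0.502, -0.5]
contact_force: [-0.1, 1.2, -1.5]
grip_width: 0.0314
```

Call:
send_rows:
  plan:
    - {"hand": 1,"delta_pos": [0,0,-0.001],"dr": [0,0,0]}
    - {"hand": 1,"delta_pos": [0,0,-0.001],"dr": [0,0,0]}

```text
clock: 17.92
position: [0.4119, -0.3327, 0.1213]
orientation: [0.499, -0.499, 0.502, -0.5]
contact_force: [-0.3, 2.2, 2.7]
grip_width: 0.0314
```

Call:
send_rows:
  plan:
    - {"hand": -1,"delta_pos": [0,0,0],"dr": [0,0,0]}
    - {"hand": -1,"delta_pos": [0,0,0],"dr": [0,0,0]}
    - {"hand": -1,"delta_pos": [0,0,0],"dr": [0,0,0]}
    - {"hand": -1,"delta_pos": [0,0,0],"dr": [0,0,0]}
    - {"hand": -1,"delta_pos": [0,0,0],"dr": [0,0,0]}
    - {"hand": -1,"delta_pos": [0,0,0],"dr": [0,0,0]}
    - {"hand": -1,"delta_pos": [0,0,0.02],"dr": [0,0,0]}
    - {"hand": -1,"delta_pos": [0,0,0.05],"dr": [0,0,0]}
    - {"hand": -1,"delta_pos": [0,0,0.08],"dr": [0,0,0]}
    - {"hand": -1,"delta_pos": [0.01,0.02,0.09],"dr": [0,0,0]}
    - {"hand": -1,"delta_pos": [0.187,0.324,0.09],"dr": [0,0,0]}
    - {"hand": -1,"delta_pos": [0.187,0.324,0.09],"dr": [0,0,0]}
    - {"hand": -1,"delta_pos": [0.187,0.324,0.09],"dr": [0,0,0]}
    - {"hand": -1,"delta_pos": [0.187,0.324,0.09],"dr": [0,0,0]}
    - {"hand": -1,"delta_pos": [0.187,0.324,0.09],"dr": [0,0,0]}
    - {"hand": -1,"delta_pos": [0.187,0.324,0.09],"dr": [0,0,0]}
    - {"hand": -1,"delta_pos": [0.187,0.324,0.09],"dr": [0,0,0]}
    - {"hand": -1,"delta_pos": [0.187,0.324,0.09],"dr": [0,0,0]}
    - {"hand": -1,"delta_pos": [0.187,0.324,0.09],"dr": [0,0,0]}
    - {"hand": -1,"delta_pos": [0.187,0.324,0.09],"dr": [0,0,0]}

```text
clock: 19.58
position: [0.6003, -0.0015, 0.2113]
orientation: [-0.5, 0.497, -0.499, 0.504]
contact_force: [-1.1, 0.0, 0.2]
grip_width: 0.0867
```

Call:
send_rows:
  plan:
    - {"hand": -1,"delta_pos": [0,0,0],"dr": [0,0,0]}
    - {"hand": -1,"delta_pos": [0,0,0],"dr": [0,0,0]}

```text
clock: 19.75
position: [0.6001, -0.0014, 0.2109]
orientation: [-0.5, 0.497, -0.499, 0.504]
contact_force: [-0.4, -1.1, -0.4]
grip_width: 0.0868
```

```bash
python3 -c "
from h import *
go(.5985,-.009,.038,90)
cap('wrist','w2'); cap('scene','s2')
w=cv2.imread('pics/w2.png'); s=cv2.imread('pics/s2.png')[110:330,130:550]
a=cv2.resize(w,(400,300)); crop('w2',200,100,240,180,3.3,'w2c')
cv2.imwrite('pics/m.png',np.vstack([cv2.resize(w[60:300,160:480],(800,600))[:400],]))
"
```

```text
t 19.75 pos [ 0.6001 -0.0014  0.2109] d [-0.0016 -0.0076 -0.1729] dr [-0.0018  0.0048 -0.0077] jaw -89.6 q [ 0.43  0.28 -0.56  1.62  0.15  1.28 -1.72] w 0.0868 F [-0.4 -1.1 -0.4]
```

View pics/w2.png

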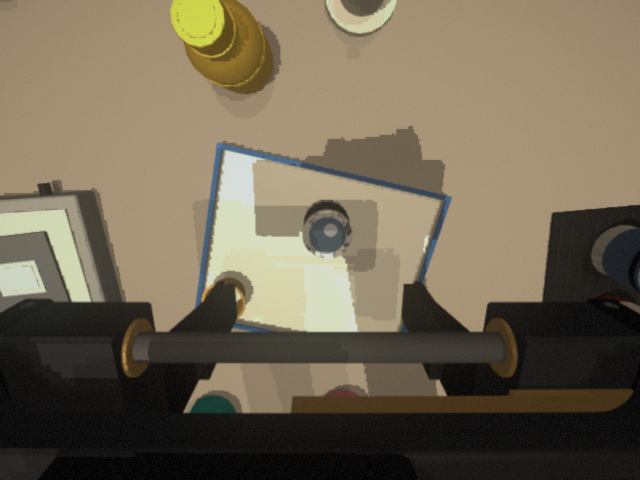

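The tray now holds only the loupe (lens at about (328,234)) and the hood; the metal bottle stands on the mat at right.

```bash
python3 -c "
from h import *
c=load('w2'); print(px2w(c,(328,233.5),.056))
crop('w2',290,185,80,80,7,'w2d')
"
```

```text
[ 0.60045582 -0.00832643  0.056     ]
```

View pics/w2d.png

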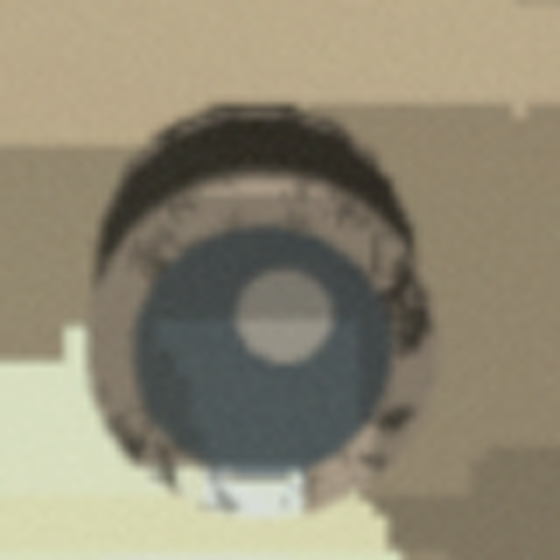

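Call:
send_rows:
  plan:
    - {"hand": -1,"delta_pos": [-0.0005,-0.0066,-0.01],"dr": [-0.002,0.005,-0.008]}
    - {"hand": -1,"delta_pos": [-0.0005,-0.0066,-0.045],"dr": [-0.002,0.005,-0.008]}
    - {"hand": -1,"delta_pos": [-0.0005,-0.0066,-0.08],"dr": [-0.002,0.005,-0.008]}
    - {"hand": -1,"delta_pos": [-0.0005,-0.0066,-0.11],"dr": [-0.002,0.005,-0.008]}
    - {"hand": -1,"delta_pos": [-0.0005,-0.0066,-0.135],"dr": [-0.002,0.005,-0.008]}
    - {"hand": -1,"delta_pos": [-0.0005,-0.0066,-0.155],"dr": [-0.002,0.005,-0.008]}
    - {"hand": -1,"delta_pos": [-0.0005,-0.0066,-0.167],"dr": [-0.002,0.005,-0.008]}
    - {"hand": -1,"delta_pos": [-0.0005,-0.0066,-0.172],"dr": [-0.002,0.005,-0.008]}
    - {"hand": -1,"delta_pos": [-0.0005,-0.0066,-0.172],"dr": [-0.002,0.005,-0.008]}
    - {"hand": 1,"delta_pos": [-0.0005,-0.0066,-0.172],"dr": [-0.002,0.005,-0.008]}
    - {"hand": 1,"delta_pos": [-0.0005,-0.0066,-0.172],"dr": [-0.002,0.005,-0.008]}
    - {"hand": 1,"delta_pos": [-0.0005,-0.0066,-0.172],"dr": [-0.002,0.005,-0.008]}
    - {"hand": 1,"delta_pos": [-0.0005,-0.0066,-0.172],"dr": [-0.002,0.005,-0.008]}
    - {"hand": 1,"delta_pos": [-0.0005,-0.0066,-0.172],"dr": [-0.002,0.005,-0.008]}
    - {"hand": 1,"delta_pos": [-0.0005,-0.0066,-0.172],"dr": [-0.002,0.005,-0.008]}
    - {"hand": 1,"delta_pos": [-0.0005,-0.0066,-0.172],"dr": [-0.002,0.005,-0.008]}
    - {"hand": 1,"delta_pos": [-0.0005,-0.0066,-0.172],"dr": [-0.002,0.005,-0.008]}
    - {"hand": 1,"delta_pos": [-0.0005,-0.0066,-0.172],"dr": [-0.002,0.005,-0.008]}
    - {"hand": 1,"delta_pos": [-0.0005,-0.0066,-0.172],"dr": [-0.002,0.005,-0.008]}
  newtons: 15

```text
clock: 21.43
position: [0.5995, -0.0096, 0.0393]
orientation: [0.5, -0.5, 0.501, -0.499]
contact_force: [-0.4, -0.0, 1.4]
grip_width: 0.0447
```

Call:
send_rows:
  plan:
    - {"hand": 1,"delta_pos": [0,0,0],"dr": [0,0,0]}
    - {"hand": 1,"delta_pos": [0,0,0],"dr": [0,0,0]}
    - {"hand": 1,"delta_pos": [0,0,0],"dr": [0,0,0]}
    - {"hand": 1,"delta_pos": [0,0,0],"dr": [0,0,0]}
    - {"hand": 1,"delta_pos": [0,0,0.015],"dr": [0,0,0]}
    - {"hand": 1,"delta_pos": [0,0,0.045],"dr": [0,0,0]}
    - {"hand": 1,"delta_pos": [0,0,0.08],"dr": [0,0,0]}
    - {"hand": 1,"delta_pos": [-0.005,0.01,0.11],"dr": [0,0,0]}
    - {"hand": 1,"delta_pos": [-0.02,0.04,0.12],"dr": [0,0,0]}
    - {"hand": 1,"delta_pos": [-0.036,0.072,0.12],"dr": [0,0,0]}
    - {"hand": 1,"delta_pos": [-0.052,0.104,0.12],"dr": [0,0,0]}
    - {"hand": 1,"delta_pos": [-0.068,0.136,0.12],"dr": [0,0,0]}
    - {"hand": 1,"delta_pos": [-0.084,0.168,0.12],"dr": [0,0,0]}
    - {"hand": 1,"delta_pos": [-0.1,0.2,0.12],"dr": [0,0,0]}
    - {"hand": 1,"delta_pos": [-0.116,0.232,0.12],"dr": [0,0,0]}
    - {"hand": 1,"delta_pos": [-0.132,0.264,0.12],"dr": [0,0,0]}
    - {"hand": 1,"delta_pos": [-0.143,0.285,0.12],"dr": [0,0,0]}
    - {"hand": 1,"delta_pos": [-0.1475,0.295,0.12],"dr": [0,0,0]}
    - {"hand": 1,"delta_pos": [-0.1475,0.295,0.12],"dr": [0,0,0]}
    - {"hand": 1,"delta_pos": [-0.1475,0.295,0.12],"dr": [0,0,0]}

```text
clock: 23.1
position: [0.4525, 0.2845, 0.159]
orientation: [0.5, -0.5, 0.501, -0.499]
contact_force: [-0.3, -0.7, -1.1]
grip_width: 0.0449
```

```bash
python3 -c "
from h import *
go(.4525,.286,.0713,90)
cap('wrist','w3'); w=load('w3'); T=load('top0')
print(w2px(w,(.452,.286,.036)))
"
```

```text
t 23.1 pos [0.4525 0.2845 0.159 ] d [-0.      0.0015 -0.0877] dr [0.0025 0.0003 0.0027] jaw -90.2 q [ 0.07  0.21 -0.76  1.83  0.16  1.17 -2.31] w 0.0449 F [-0.3 -0.7 -1.1]
[317.58980237 244.66942849]
```

View pics/w3.png

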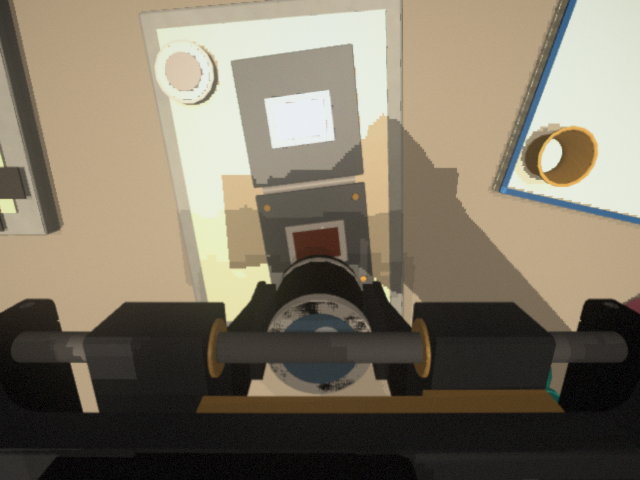

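The wrist picture shows the loupe held upright. Carrier screws are at (267,208), (355,197) and (363,279), and the window corners at (264,98), (330,90), (335,138) and (272,146).

```bash
python3 -c "
from h import *
w=load('w3');T=load('top0'); r=lambda p:np.round(np.array(p)*1000,1)
P=[px2w(w,p,.036) for p in [(267,208.5),(355,197),(363,279)]]; print(r(P),'diag',r((P[0]+P[2])/2))
W=[px2w(w,p,.036) for p in [(264,98),(330,90),(335,138),(272,146)]]; print('win',r(np.mean(W,0)))
b=lambda u,v:((u+.5)/5-.5+155,(v+.5)/5-.5+210)
print(r(np.mean([px2w(T,b(*p),.036) for p in [(206,333),(333,315),(350,441),(223,461)]],0)))
N=[px2w(w,p,.036) for p in [(292,233),(338,228)]];print('negtop',r(N))
crop('w3',240,170,150,110,5,'w3c')
"
```

```text
[[481.4 324.9  36. ]
 [490.1 257.3  36. ]
 [422.2 248.8  36. ]] diag [451.8 286.8  36. ]
win [546.8 298.   36. ]
[451.3 286.2  36. ]
negtop [[461.7 306.1  36. ]
 [465.7 269.9  36. ]]
```

View pics/w3c.png

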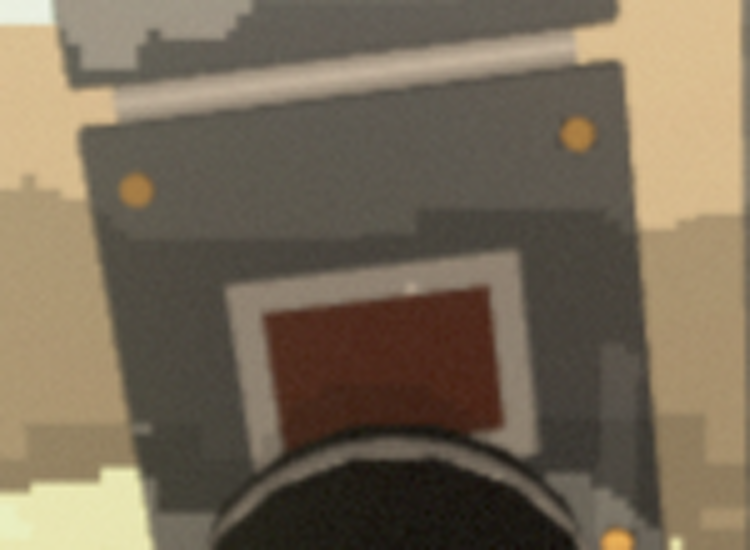

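Call:
send_rows:
  plan:
    - {"hand": 1,"delta_pos": [-0.001,0.0018,-0.02],"dr": [0.002,0,0.002]}
    - {"hand": 1,"delta_pos": [-0.001,0.0018,-0.04],"dr": [0.002,0,0.002]}
    - {"hand": 1,"delta_pos": [-0.001,0.0018,-0.06],"dr": [0.002,0,0.002]}
    - {"hand": 1,"delta_pos": [-0.001,0.0018,-0.073],"dr": [0.002,0,0.002]}
    - {"hand": 1,"delta_pos": [-0.001,0.0018,-0.081],"dr": [0.002,0,0.002]}
    - {"hand": 1,"delta_pos": [-0.001,0.0018,-0.085],"dr": [0.002,0,0.002]}
    - {"hand": 1,"delta_pos": [-0.001,0.0018,-0.086],"dr": [0.002,0,0.002]}
    - {"hand": 1,"delta_pos": [-0.001,0.0018,-0.086],"dr": [0.002,0,0.002]}

```text
clock: 23.82
position: [0.4528, 0.2852, 0.0734]
orientation: [0.499, -0.501, 0.501, -0.499]
contact_force: [0.8, 0.7, -0.7]
grip_width: 0.0444
```

```bash
python3 -c "
from h import *
go(.4515,.2865,.0713,90)
"
```

```text
t 23.82 pos [0.4528 0.2852 0.0734] d [-0.0013  0.0013 -0.0021] dr [0.0004 0.0009 0.0034] jaw -90.2 q [ 0.03  0.32 -0.73  1.91  0.25  1.01 -2.38] w 0.0444 F [ 0.8  0.7 -0.7]
```

Call:
send_rows:
  plan:
    - {"hand": 1,"delta_pos": [-0.0013,0.0013,0],"dr": [0,0.001,0.003]}
    - {"hand": 1,"delta_pos": [-0.0013,0.0013,-0.001],"dr": [0,0.001,0.003]}
    - {"hand": 1,"delta_pos": [-0.0013,0.0013,-0.002],"dr": [0,0.001,0.003]}
    - {"hand": 1,"delta_pos": [-0.0013,0.0013,-0.0025],"dr": [0,0.001,0.003]}

```text
clock: 24.15
position: [0.4516, 0.2867, 0.0713]
orientation: [0.5, -0.5, 0.5, -0.5]
contact_force: [-0.8, 0.5, 4.3]
grip_width: 0.0448
```

Call:
send_rows:
  plan:
    - {"hand": -1,"delta_pos": [0,0,0],"dr": [0,0,0]}
    - {"hand": -1,"delta_pos": [0,0,0],"dr": [0,0,0]}
    - {"hand": -1,"delta_pos": [0,0,0],"dr": [0,0,0]}
    - {"hand": -1,"delta_pos": [0,0,0],"dr": [0,0,0]}
    - {"hand": -1,"delta_pos": [0,0,0],"dr": [0,0,0]}
    - {"hand": -1,"delta_pos": [0,0,0],"dr": [0,0,0]}
    - {"hand": -1,"delta_pos": [0,0,0],"dr": [0,0,0]}
    - {"hand": -1,"delta_pos": [0,0,0.02],"dr": [0,0,0]}
    - {"hand": -1,"delta_pos": [0,0,0.05],"dr": [0,0,0]}
    - {"hand": -1,"delta_pos": [0,0,0.09],"dr": [0,0,0]}
    - {"hand": -1,"delta_pos": [0,0,0.13],"dr": [0,0,0]}
    - {"hand": -1,"delta_pos": [0,0,0.16],"dr": [0,0,0]}
    - {"hand": -1,"delta_pos": [0,0,0.17],"dr": [0,0,0]}
    - {"hand": -1,"delta_pos": [0,0,0.17],"dr": [0,0,0]}

```text
clock: 25.32
position: [0.4531, 0.2878, 0.2444]
orientation: [-0.498, 0.499, -0.501, 0.502]
contact_force: [0.0, 0.4, -0.9]
grip_width: 0.087
```

```bash
python3 -c "
from h import *
go(.4115,-.3326,.1215,90)
cap('wrist','w4'); crop('w4',200,60,260,200,3,'w4c')
w=load('w4'); print(w2px(w,(.4518,.2865,.088)),[w2px(w,(.4518+a,.2865+b,.036)) for a,b in((.023,0),(-.023,0),(0,.023),(0,-.023))])
"
```

```text
t 25.32 pos [0.4531 0.2878 0.2444] d [-0.0416 -0.6204 -0.1229] dr [-0.002   0.0064  0.0003] jaw -90.0 q [ 0.1   0.13 -0.77  1.72  0.1   1.32 -2.26] w 0.087 F [ 0.   0.4 -0.9]
[321.58967057 235.01238703] [array([321.31054999, 199.23875271]), array([321.24173455, 242.50350279]), array([299.07034805, 221.28446449]), array([343.48479692, 221.27651671])]
```

View pics/w4c.png

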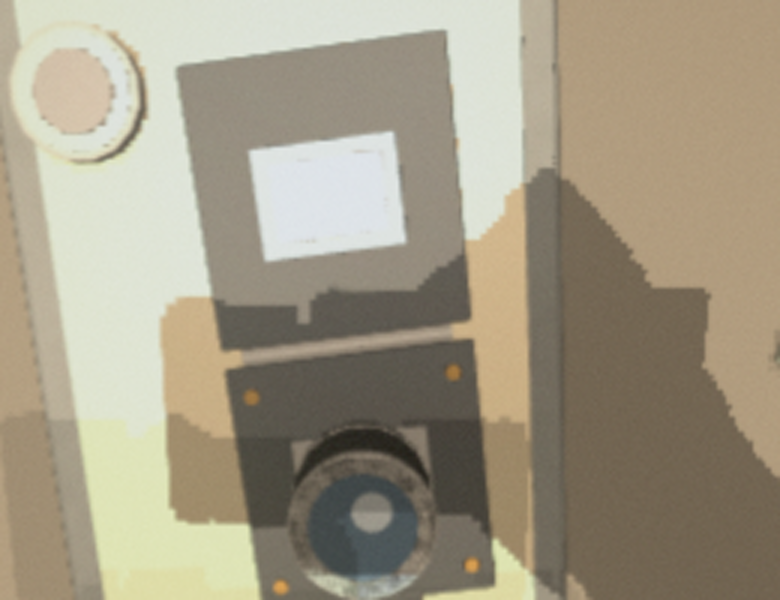

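Loupe lens centre is at crop (362,525), i.e. (320.3,234.7) against the expected (321.6,235.0), so it is within about 1 mm and upright. Now the bottles go back.

Call:
send_rows:
  plan:
    - {"hand": -1,"delta_pos": [0.01,-0.038,0],"dr": [0,0.006,0]}
    - {"hand": -1,"delta_pos": [0.019,-0.077,0],"dr": [0,0.006,0]}
    - {"hand": -1,"delta_pos": [0.029,-0.115,0],"dr": [0,0.006,0]}
    - {"hand": -1,"delta_pos": [0.038,-0.154,0],"dr": [0,0.006,0]}
    - {"hand": -1,"delta_pos": [0.048,-0.192,0],"dr": [0,0.006,0]}
    - {"hand": -1,"delta_pos": [0.058,-0.231,0],"dr": [0,0.006,0]}
    - {"hand": -1,"delta_pos": [0.067,-0.269,0],"dr": [0,0.006,0]}
    - {"hand": -1,"delta_pos": [0.072,-0.308,0],"dr": [0,0.006,0]}
    - {"hand": -1,"delta_pos": [0.06,-0.345,-0.01],"dr": [0,0.006,0]}
    - {"hand": -1,"delta_pos": [0.046,-0.38,-0.03],"dr": [0,0.006,0]}
    - {"hand": -1,"delta_pos": [0.033,-0.415,-0.034],"dr": [0,0.006,0]}
    - {"hand": -1,"delta_pos": [0.02,-0.452,-0.034],"dr": [0,0.006,0]}
    - {"hand": -1,"delta_pos": [0.007,-0.489,-0.034],"dr": [0,0.006,0]}
    - {"hand": -1,"delta_pos": [-0.006,-0.525,-0.034],"dr": [0,0.006,0]}
    - {"hand": -1,"delta_pos": [-0.019,-0.56,-0.034],"dr": [0,0.006,0]}
    - {"hand": -1,"delta_pos": [-0.031,-0.595,-0.034],"dr": [0,0.006,0]}
    - {"hand": -1,"delta_pos": [-0.04,-0.615,-0.034],"dr": [0,0.006,0]}
    - {"hand": -1,"delta_pos": [-0.0416,-0.6204,-0.034],"dr": [0,0.006,0]}
    - {"hand": -1,"delta_pos": [-0.0416,-0.6204,-0.034],"dr": [0,0.006,0]}
    - {"hand": -1,"delta_pos": [-0.0416,-0.6204,-0.034],"dr": [0,0.006,0]}

```text
clock: 27.03
position: [0.4103, -0.3319, 0.206]
orientation: [-0.501, 0.502, -0.498, 0.499]
contact_force: [1.2, 0.9, 0.7]
grip_width: 0.087
```

```bash
python3 -c "
from h import *
go(.4115,-.3326,.1215,90)
cap('wrist','w5'); cv2.imwrite('pics/w5b.png',cv2.resize(cv2.imread('pics/w5.png'),(800,600),interpolation=cv2.INTER_CUBIC))
w=load('w5'); print([w2px(w,p)*1.25 for p in((.4115,-.3326,.128),(.4899,-.325,.128),(.5707,-.317,.128))])
"
```

```text
t 27.03 pos [ 0.4103 -0.3319  0.206 ] d [ 0.0012 -0.0007 -0.0845] dr [-0.0032 -0.0054 -0.0002] jaw -90.0 q [ 0.83  0.1  -0.21  1.8   0.02  1.25 -0.96] w 0.087 F [1.2 0.9 0.7]
[array([401.91889657, 327.66776241]), array([386.4797071 , 175.04600765]), array([366.07448402, -22.74097329])]
```

View pics/w5b.png

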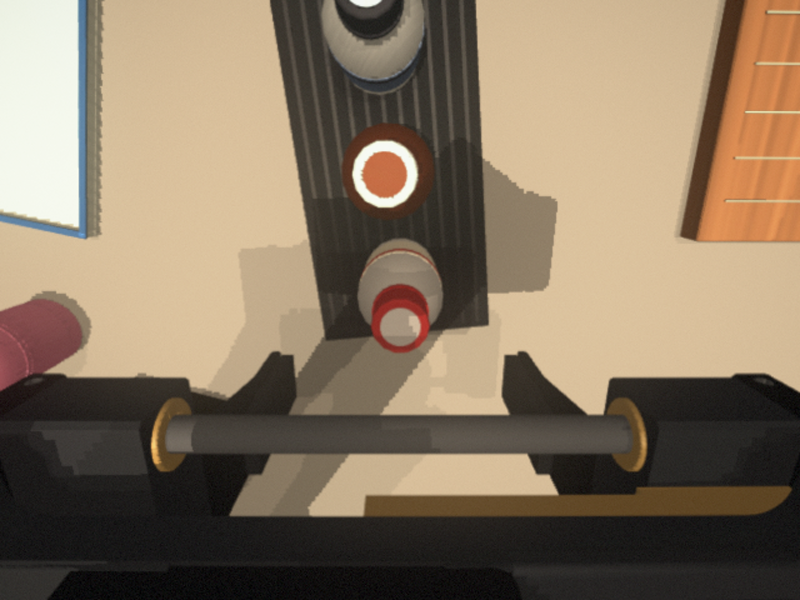

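The picture shows all three bottles standing on the mat. The white cap at (401,327) and amber cap at (386,174) match the predictions within about 1 px.

Call:
send_rows:
  plan:
    - {"hand": -1,"delta_pos": [0.0012,-0.0007,-0.03],"dr": [-0.003,-0.005,0]}
    - {"hand": -1,"delta_pos": [0.0012,-0.0007,-0.06],"dr": [-0.003,-0.005,0]}
    - {"hand": -1,"delta_pos": [0.0012,-0.0007,-0.078],"dr": [-0.003,-0.005,0]}
    - {"hand": -1,"delta_pos": [0.0012,-0.0007,-0.0845],"dr": [-0.003,-0.005,0]}
    - {"hand": -1,"delta_pos": [0.0012,-0.0007,-0.0845],"dr": [-0.003,-0.005,0]}
    - {"hand": 1,"delta_pos": [0.0012,-0.0007,-0.0845],"dr": [-0.003,-0.005,0]}
    - {"hand": 1,"delta_pos": [0.0012,-0.0007,-0.0845],"dr": [-0.003,-0.005,0]}
    - {"hand": 1,"delta_pos": [0.0012,-0.0007,-0.0845],"dr": [-0.003,-0.005,0]}
    - {"hand": 1,"delta_pos": [0.0012,-0.0007,-0.0845],"dr": [-0.003,-0.005,0]}
    - {"hand": 1,"delta_pos": [0.0012,-0.0007,-0.0845],"dr": [-0.003,-0.005,0]}
    - {"hand": 1,"delta_pos": [0.0012,-0.0007,-0.0845],"dr": [-0.003,-0.005,0]}
    - {"hand": 1,"delta_pos": [0.0012,-0.0007,-0.0845],"dr": [-0.003,-0.005,0]}
    - {"hand": 1,"delta_pos": [0.0012,-0.0007,-0.0845],"dr": [-0.003,-0.005,0]}
    - {"hand": 1,"delta_pos": [0.0012,-0.0007,-0.0845],"dr": [-0.003,-0.005,0]}
    - {"hand": 1,"delta_pos": [0.0012,-0.0007,-0.0845],"dr": [-0.003,-0.005,0]}
    - {"hand": 1,"delta_pos": [0.0012,-0.0007,-0.0845],"dr": [-0.003,-0.005,0]}
    - {"hand": 1,"delta_pos": [0.0012,-0.0007,-0.0845],"dr": [-0.003,-0.005,0]}
    - {"hand": 1,"delta_pos": [0.0012,-0.0007,-0.0845],"dr": [-0.003,-0.005,0]}
    - {"hand": 1,"delta_pos": [0.0012,-0.0007,-0.0845],"dr": [-0.003,-0.005,0]}
  newtons: 20

```text
clock: 28.67
position: [0.4121, -0.3321, 0.122]
orientation: [0.501, -0.499, 0.5, -0.5]
contact_force: [-0.3, -0.7, -0.2]
grip_width: 0.031
```

Call:
send_rows:
  plan:
    - {"hand": 1,"delta_pos": [0,0,0.015],"dr": [0,0,0]}
    - {"hand": 1,"delta_pos": [0,0,0.045],"dr": [0,0,0]}
    - {"hand": 1,"delta_pos": [0,0,0.08],"dr": [0,0,0]}
    - {"hand": 1,"delta_pos": [0,0,0.115],"dr": [0,0,0]}
    - {"hand": 1,"delta_pos": [0,0.02,0.14],"dr": [0,0,0]}
    - {"hand": 1,"delta_pos": [0.018,0.052,0.14],"dr": [0,0,0]}
    - {"hand": 1,"delta_pos": [0.036,0.084,0.14],"dr": [0,0,0]}
    - {"hand": 1,"delta_pos": [0.054,0.116,0.14],"dr": [0,0,0]}
    - {"hand": 1,"delta_pos": [0.072,0.148,0.14],"dr": [0,0,0]}
    - {"hand": 1,"delta_pos": [0.09,0.18,0.14],"dr": [0,0,0]}
    - {"hand": 1,"delta_pos": [0.106,0.212,0.14],"dr": [0,0,0]}
    - {"hand": 1,"delta_pos": [0.122,0.244,0.14],"dr": [0,0,0]}
    - {"hand": 1,"delta_pos": [0.138,0.276,0.14],"dr": [0,0,0]}
    - {"hand": 1,"delta_pos": [0.154,0.308,0.14],"dr": [0,0,0]}
    - {"hand": 1,"delta_pos": [0.17,0.34,0.14],"dr": [0,0,0]}
    - {"hand": 1,"delta_pos": [0.184,0.368,0.14],"dr": [0,0,0]}
    - {"hand": 1,"delta_pos": [0.193,0.388,0.14],"dr": [0,0,0]}
    - {"hand": 1,"delta_pos": [0.1955,0.3945,0.14],"dr": [0,0,0]}
    - {"hand": 1,"delta_pos": [0.1955,0.3945,0.13],"dr": [0,0,0]}
    - {"hand": 1,"delta_pos": [0.1955,0.3945,0.1],"dr": [0,0,0]}

```text
clock: 30.33
position: [0.61, 0.0624, 0.2251]
orientation: [-0.499, 0.497, -0.502, 0.502]
contact_force: [1.0, -0.9, -1.3]
grip_width: 0.0315
```

```bash
python3 -c "
from h import *
go(.6073,.0625,.1225,90)
"
```

```text
t 30.33 pos [0.61   0.0624 0.2251] d [-2.700e-03  1.000e-04 -1.026e-01] dr [ 0.0008  0.0079 -0.0021] jaw -89.9 q [ 0.31  0.3  -0.55  1.57  0.16  1.31 -1.83] w 0.0315 F [ 1.  -0.9 -1.3]
```

Call:
send_rows:
  plan:
    - {"hand": 1,"delta_pos": [-0.0027,0,-0.03],"dr": [0.001,0.008,-0.002]}
    - {"hand": 1,"delta_pos": [-0.0027,0,-0.06],"dr": [0.001,0.008,-0.002]}
    - {"hand": 1,"delta_pos": [-0.0027,0,-0.08],"dr": [0.001,0.008,-0.002]}
    - {"hand": 1,"delta_pos": [-0.0027,0,-0.092],"dr": [0.001,0.008,-0.002]}
    - {"hand": 1,"delta_pos": [-0.0027,0,-0.098],"dr": [0.001,0.008,-0.002]}
    - {"hand": 1,"delta_pos": [-0.0027,0,-0.1005],"dr": [0.001,0.008,-0.002]}
    - {"hand": 1,"delta_pos": [-0.0027,0,-0.1005],"dr": [0.001,0.008,-0.002]}
    - {"hand": 1,"delta_pos": [-0.0027,0,-0.1005],"dr": [0.001,0.008,-0.002]}

```text
clock: 31.0
position: [0.6082, 0.0622, 0.126]
orientation: [0.499, -0.5, 0.501, -0.501]
contact_force: [-0.1, -0.1, -1.8]
grip_width: 0.031
```

```bash
python3 -c "
from h import *
go(.6073,.0625,.1225,90)
"
```

```text
t 31.0 pos [0.6082 0.0622 0.126 ] d [-0.0009  0.0003 -0.0035] dr [-0.0002  0.0023  0.0003] jaw -90.0 q [ 0.3   0.37 -0.54  1.68  0.21  1.14 -1.87] w 0.031 F [-0.1 -0.1 -1.8]
```

Call:
send_rows:
  plan:
    - {"hand": 1,"delta_pos": [-0.001,0,-0.001],"dr": [0,0.002,0]}
    - {"hand": 1,"delta_pos": [-0.001,0,-0.002],"dr": [0,0.002,0]}
    - {"hand": 1,"delta_pos": [-0.001,0,-0.003],"dr": [0,0.002,0]}
    - {"hand": 1,"delta_pos": [-0.001,0,-0.0037],"dr": [0,0.002,0]}
    - {"hand": 1,"delta_pos": [-0.001,0,-0.0037],"dr": [0,0.002,0]}

```text
clock: 31.42
position: [0.6076, 0.0623, 0.1231]
orientation: [0.5, -0.5, 0.5, -0.5]
contact_force: [0.1, -0.8, 1.1]
grip_width: 0.0313
```

Call:
send_rows:
  plan:
    - {"hand": 1,"delta_pos": [0,0,-0.0006],"dr": [0,0,0]}
    - {"hand": -1,"delta_pos": [0,0,-0.0006],"dr": [0,0,0]}
    - {"hand": -1,"delta_pos": [0,0,-0.0006],"dr": [0,0,0]}
    - {"hand": -1,"delta_pos": [0,0,0],"dr": [0,0,0]}
    - {"hand": -1,"delta_pos": [0,0,0],"dr": [0,0,0]}
    - {"hand": -1,"delta_pos": [0,0,0],"dr": [0,0,0]}
    - {"hand": -1,"delta_pos": [0,0,0.02],"dr": [0,0,0]}
    - {"hand": -1,"delta_pos": [0,0,0.05],"dr": [0,0,0]}
    - {"hand": -1,"delta_pos": [0,0,0.08],"dr": [0,0,0]}
    - {"hand": -1,"delta_pos": [-0.01,-0.03,0.09],"dr": [0,0,0]}
    - {"hand": -1,"delta_pos": [-0.021,-0.068,0.09],"dr": [0,0,0]}
    - {"hand": -1,"delta_pos": [-0.032,-0.107,0.09],"dr": [0,0,0]}
    - {"hand": -1,"delta_pos": [-0.044,-0.146,0.09],"dr": [0,0,0]}
    - {"hand": -1,"delta_pos": [-0.056,-0.185,0.09],"dr": [0,0,0]}
    - {"hand": -1,"delta_pos": [-0.068,-0.224,0.09],"dr": [0,0,0]}
    - {"hand": -1,"delta_pos": [-0.08,-0.263,0.09],"dr": [0,0,0]}
    - {"hand": -1,"delta_pos": [-0.092,-0.302,0.09],"dr": [0,0,0]}
    - {"hand": -1,"delta_pos": [-0.104,-0.341,0.09],"dr": [0,0,0]}
    - {"hand": -1,"delta_pos": [-0.113,-0.372,0.09],"dr": [0,0,0]}
    - {"hand": -1,"delta_pos": [-0.1175,-0.387,0.09],"dr": [0,0,0]}

```text
clock: 33.08
position: [0.4872, -0.3307, 0.2128]
orientation: [0.499, -0.501, 0.502, -0.498]
contact_force: [-0.5, -1.1, -0.4]
grip_width: 0.0874
```

Call:
send_rows:
  plan:
    - {"hand": -1,"delta_pos": [0,0,0],"dr": [0,0,0]}

```text
clock: 33.17
position: [0.4851, -0.335, 0.2125]
orientation: [0.498, -0.503, 0.504, -0.495]
contact_force: [-0.1, 0.5, 0.8]
grip_width: 0.0872
```

```bash
python3 -c "
from h import *
go(.4899,-.325,.1212,90)
"
```

```text
t 33.17 pos [ 0.4851 -0.335   0.2125] d [ 0.0048  0.01   -0.0913] dr [ 0.0037 -0.0007  0.0137] jaw -90.8 q [ 0.82  0.23 -0.3   1.65  0.07  1.28 -1.08] w 0.0872 F [-0.1  0.5  0.8]
```

Call:
send_rows:
  plan:
    - {"hand": -1,"delta_pos": [0.0048,0.01,0],"dr": [0.004,0,0.014]}
    - {"hand": -1,"delta_pos": [0.0048,0.01,0],"dr": [0.004,0,0.014]}
    - {"hand": -1,"delta_pos": [0.0048,0.01,-0.03],"dr": [0.004,0,0.014]}
    - {"hand": -1,"delta_pos": [0.0048,0.01,-0.06],"dr": [0.004,0,0.014]}
    - {"hand": -1,"delta_pos": [0.0048,0.01,-0.08],"dr": [0.004,0,0.014]}
    - {"hand": -1,"delta_pos": [0.0048,0.01,-0.091],"dr": [0.004,0,0.014]}
    - {"hand": -1,"delta_pos": [0.0048,0.01,-0.091],"dr": [0.004,0,0.014]}
    - {"hand": -1,"delta_pos": [0.0048,0.01,-0.091],"dr": [0.004,0,0.014]}

```text
clock: 33.83
position: [0.4909, -0.3234, 0.1219]
orientation: [-0.501, 0.5, -0.499, 0.501]
contact_force: [-0.5, -1.1, 1.3]
grip_width: 0.087
```

Call:
send_rows:
  plan:
    - {"hand": -1,"delta_pos": [-0.001,-0.0013,-0.0005],"dr": [0,0,0]}
    - {"hand": -1,"delta_pos": [-0.001,-0.0013,-0.0005],"dr": [0,0,0]}
    - {"hand": 1,"delta_pos": [-0.001,-0.0013,-0.0005],"dr": [0,0,0]}
    - {"hand": 1,"delta_pos": [-0.001,-0.0013,-0.0005],"dr": [0,0,0]}
    - {"hand": 1,"delta_pos": [-0.001,-0.0013,-0.0005],"dr": [0,0,0]}
    - {"hand": 1,"delta_pos": [-0.001,-0.0013,-0.0005],"dr": [0,0,0]}
    - {"hand": 1,"delta_pos": [-0.001,-0.0013,-0.0005],"dr": [0,0,0]}
    - {"hand": 1,"delta_pos": [-0.001,-0.0013,-0.0005],"dr": [0,0,0]}
    - {"hand": 1,"delta_pos": [-0.001,-0.0013,-0.0005],"dr": [0,0,0]}
    - {"hand": 1,"delta_pos": [-0.001,-0.0013,-0.0005],"dr": [0,0,0]}
    - {"hand": 1,"delta_pos": [-0.001,-0.0013,-0.0005],"dr": [0,0,0]}
    - {"hand": 1,"delta_pos": [-0.001,-0.0013,-0.0005],"dr": [0,0,0]}
    - {"hand": 1,"delta_pos": [-0.001,-0.0013,-0.0005],"dr": [0,0,0]}
    - {"hand": 1,"delta_pos": [-0.001,-0.0013,-0.0005],"dr": [0,0,0]}
    - {"hand": 1,"delta_pos": [-0.001,-0.0013,-0.0005],"dr": [0,0,0]}

```text
clock: 35.08
position: [0.4898, -0.3248, 0.1214]
orientation: [-0.501, 0.5, -0.499, 0.501]
contact_force: [-0.1, -0.1, -1.0]
grip_width: 0.0311
```

Call:
send_rows:
  plan:
    - {"hand": 1,"delta_pos": [0,0,0.015],"dr": [0,0,0]}
    - {"hand": 1,"delta_pos": [0,0,0.045],"dr": [0,0,0]}
    - {"hand": 1,"delta_pos": [0,0,0.08],"dr": [0,0,0]}
    - {"hand": 1,"delta_pos": [0,0.01,0.11],"dr": [0,0,0]}
    - {"hand": 1,"delta_pos": [0.004,0.04,0.12],"dr": [0,0,0]}
    - {"hand": 1,"delta_pos": [0.009,0.075,0.12],"dr": [0,0,0]}
    - {"hand": 1,"delta_pos": [0.014,0.11,0.12],"dr": [0,0,0]}
    - {"hand": 1,"delta_pos": [0.018,0.145,0.12],"dr": [0,0,0]}
    - {"hand": 1,"delta_pos": [0.022,0.18,0.12],"dr": [0,0,0]}
    - {"hand": 1,"delta_pos": [0.027,0.215,0.12],"dr": [0,0,0]}
    - {"hand": 1,"delta_pos": [0.031,0.25,0.12],"dr": [0,0,0]}
    - {"hand": 1,"delta_pos": [0.035,0.285,0.12],"dr": [0,0,0]}
    - {"hand": 1,"delta_pos": [0.039,0.315,0.12],"dr": [0,0,0]}
    - {"hand": 1,"delta_pos": [0.0417,0.3352,0.12],"dr": [0,0,0]}
    - {"hand": 1,"delta_pos": [0.0417,0.3352,0.11],"dr": [0,0,0]}
    - {"hand": 1,"delta_pos": [0.0417,0.3352,0.075],"dr": [0,0,0]}
    - {"hand": 1,"delta_pos": [0.0417,0.3352,0.045],"dr": [0,0,0]}
    - {"hand": 1,"delta_pos": [0.0417,0.3352,0.025],"dr": [0,0,0]}
    - {"hand": 1,"delta_pos": [0.0417,0.3352,0.015],"dr": [0,0,0]}
    - {"hand": 1,"delta_pos": [0.0417,0.3352,0.015],"dr": [0,0,0]}

```text
clock: 36.75
position: [0.5293, 0.0099, 0.1334]
orientation: [0.502, -0.501, 0.498, -0.499]
contact_force: [-0.1, 0.8, -2.2]
grip_width: 0.0313
```

```bash
python3 -c "
from h import *
go(.5315,.0104,.122,90)
"
```

```text
t 36.75 pos [0.5293 0.0099 0.1334] d [ 0.0022  0.0005 -0.0114] dr [-0.0012 -0.0063 -0.0024] jaw -89.9 q [ 0.45  0.2  -0.57  1.87  0.12  1.11 -1.73] w 0.0313 F [-0.1  0.8 -2.2]
```

Call:
send_rows:
  plan:
    - {"hand": 1,"delta_pos": [0.0022,0.0005,-0.004],"dr": [-0.001,-0.006,-0.002]}
    - {"hand": 1,"delta_pos": [0.0022,0.0005,-0.007],"dr": [-0.001,-0.006,-0.002]}
    - {"hand": 1,"delta_pos": [0.0022,0.0005,-0.009],"dr": [-0.001,-0.006,-0.002]}
    - {"hand": 1,"delta_pos": [0.0022,0.0005,-0.0105],"dr": [-0.001,-0.006,-0.002]}
    - {"hand": 1,"delta_pos": [0.0022,0.0005,-0.0115],"dr": [-0.001,-0.006,-0.002]}
    - {"hand": 1,"delta_pos": [0.0022,0.0005,-0.012],"dr": [-0.001,-0.006,-0.002]}

```text
clock: 37.25
position: [0.5322, 0.0103, 0.1224]
orientation: [-0.5, 0.5, -0.5, 0.5]
contact_force: [-1.2, -0.9, 2.7]
grip_width: 0.0312
```

Call:
send_rows:
  plan:
    - {"hand": -1,"delta_pos": [-0.0004,0,0],"dr": [0,0,0]}
    - {"hand": -1,"delta_pos": [-0.0004,0,0],"dr": [0,0,0]}
    - {"hand": -1,"delta_pos": [0,0,0],"dr": [0,0,0]}
    - {"hand": -1,"delta_pos": [0,0,0],"dr": [0,0,0]}
    - {"hand": -1,"delta_pos": [0,0,0],"dr": [0,0,0]}
    - {"hand": -1,"delta_pos": [0,0,0],"dr": [0,0,0]}
    - {"hand": -1,"delta_pos": [0,0,0.02],"dr": [0,0,0]}
    - {"hand": -1,"delta_pos": [0,0,0.05],"dr": [0,0,0]}
    - {"hand": -1,"delta_pos": [0,0,0.08],"dr": [0,0,0]}
    - {"hand": -1,"delta_pos": [0.004,-0.035,0.09],"dr": [0,0,0]}
    - {"hand": -1,"delta_pos": [0.008,-0.075,0.09],"dr": [0,0,0]}
    - {"hand": -1,"delta_pos": [0.013,-0.115,0.09],"dr": [0,0,0]}
    - {"hand": -1,"delta_pos": [0.018,-0.155,0.09],"dr": [0,0,0]}
    - {"hand": -1,"delta_pos": [0.023,-0.195,0.09],"dr": [0,0,0]}
    - {"hand": -1,"delta_pos": [0.028,-0.235,0.09],"dr": [0,0,0]}
    - {"hand": -1,"delta_pos": [0.033,-0.275,0.09],"dr": [0,0,0]}
    - {"hand": -1,"delta_pos": [0.037,-0.31,0.09],"dr": [0,0,0]}
    - {"hand": -1,"delta_pos": [0.0387,-0.3273,0.09],"dr": [0,0,0]}
    - {"hand": -1,"delta_pos": [0.0387,-0.3273,0.09],"dr": [0,0,0]}
    - {"hand": -1,"delta_pos": [0.0387,-0.3273,0.09],"dr": [0,0,0]}

```text
clock: 38.92
position: [0.5704, -0.3181, 0.2116]
orientation: [-0.499, 0.501, -0.5, 0.5]
contact_force: [-0.5, 1.3, -0.0]
grip_width: 0.0867
```

```bash
python3 -c "
from h import *
go(.5707,-.317,.1217,90)
"
```

```text
t 38.92 pos [ 0.5704 -0.3181  0.2116] d [ 0.0003  0.0011 -0.0899] dr [-0.0008  0.0006  0.0022] jaw -90.1 q [ 0.75  0.37 -0.36  1.48  0.13  1.32 -1.2 ] w 0.0867 F [-0.5  1.3 -0. ]
```

Call:
send_rows:
  plan:
    - {"hand": -1,"delta_pos": [0.0003,0.001,-0.03],"dr": [0,0,0.002]}
    - {"hand": -1,"delta_pos": [0.0003,0.001,-0.06],"dr": [0,0,0.002]}
    - {"hand": -1,"delta_pos": [0.0003,0.001,-0.083],"dr": [0,0,0.002]}
    - {"hand": -1,"delta_pos": [0.0003,0.001,-0.09],"dr": [0,0,0.002]}
    - {"hand": -1,"delta_pos": [0.0003,0.001,-0.09],"dr": [0,0,0.002]}
    - {"hand": 1,"delta_pos": [0.0003,0.001,-0.09],"dr": [0,0,0.002]}
    - {"hand": 1,"delta_pos": [0.0003,0.001,-0.09],"dr": [0,0,0.002]}
    - {"hand": 1,"delta_pos": [0.0003,0.001,-0.09],"dr": [0,0,0.002]}
    - {"hand": 1,"delta_pos": [0.0003,0.001,-0.09],"dr": [0,0,0.002]}
    - {"hand": 1,"delta_pos": [0.0003,0.001,-0.09],"dr": [0,0,0.002]}
    - {"hand": 1,"delta_pos": [0.0003,0.001,-0.09],"dr": [0,0,0.002]}
    - {"hand": 1,"delta_pos": [0.0003,0.001,-0.09],"dr": [0,0,0.002]}
    - {"hand": 1,"delta_pos": [0.0003,0.001,-0.09],"dr": [0,0,0.002]}
    - {"hand": 1,"delta_pos": [0.0003,0.001,-0.09],"dr": [0,0,0.002]}
    - {"hand": 1,"delta_pos": [0.0003,0.001,-0.09],"dr": [0,0,0.002]}
    - {"hand": 1,"delta_pos": [0.0003,0.001,-0.09],"dr": [0,0,0.002]}
    - {"hand": 1,"delta_pos": [0.0003,0.001,-0.09],"dr": [0,0,0.002]}
    - {"hand": 1,"delta_pos": [0.0003,0.001,-0.09],"dr": [0,0,0.002]}
    - {"hand": 1,"delta_pos": [0.0003,0.001,-0.09],"dr": [0,0,0.002]}

```text
clock: 40.5
position: [0.5706, -0.3172, 0.1215]
orientation: [-0.5, 0.5, -0.5, 0.5]
contact_force: [0.3, -0.3, 0.1]
grip_width: 0.0313
```

Call:
send_rows:
  plan:
    - {"hand": 1,"delta_pos": [0,0,0.015],"dr": [0,0,0]}
    - {"hand": 1,"delta_pos": [0,0,0.045],"dr": [0,0,0]}
    - {"hand": 1,"delta_pos": [0,0,0.08],"dr": [0,0,0]}
    - {"hand": 1,"delta_pos": [0,0.02,0.1],"dr": [0,0,0]}
    - {"hand": 1,"delta_pos": [0.002,0.05,0.1],"dr": [0,0,0]}
    - {"hand": 1,"delta_pos": [0.003,0.085,0.1],"dr": [0,0,0]}
    - {"hand": 1,"delta_pos": [0.005,0.12,0.1],"dr": [0,0,0]}
    - {"hand": 1,"delta_pos": [0.006,0.155,0.1],"dr": [0,0,0]}
    - {"hand": 1,"delta_pos": [0.008,0.19,0.1],"dr": [0,0,0]}
    - {"hand": 1,"delta_pos": [0.009,0.22,0.1],"dr": [0,0,0]}
    - {"hand": 1,"delta_pos": [0.0097,0.24,0.1],"dr": [0,0,0]}
    - {"hand": 1,"delta_pos": [0.0097,0.2462,0.1],"dr": [0,0,0]}
    - {"hand": 1,"delta_pos": [0.0097,0.2462,0.1],"dr": [0,0,0]}
    - {"hand": 1,"delta_pos": [0.0097,0.2462,0.07],"dr": [0,0,0]}
    - {"hand": 1,"delta_pos": [0.0097,0.2462,0.04],"dr": [0,0,0]}
    - {"hand": 1,"delta_pos": [0.0097,0.2462,0.022],"dr": [0,0,0]}
    - {"hand": 1,"delta_pos": [0.0097,0.2462,0.015],"dr": [0,0,0]}
    - {"hand": 1,"delta_pos": [0.0097,0.2462,0.015],"dr": [0,0,0]}

```text
clock: 42.0
position: [0.5786, -0.0731, 0.1341]
orientation: [-0.5, 0.502, -0.499, 0.498]
contact_force: [-0.1, 0.1, -3.0]
grip_width: 0.0317
```

```bash
python3 -c "
from h import *
go(.5802,-.071,.1225,90)
"
```

```text
t 42.0 pos [ 0.5786 -0.0731  0.1341] d [ 0.0016  0.0021 -0.0116] dr [-0.0009 -0.0043  0.0029] jaw -90.2 q [ 0.5   0.3  -0.49  1.74  0.15  1.14 -1.61] w 0.0317 F [-0.1  0.1 -3. ]
```

Call:
send_rows:
  plan:
    - {"hand": 1,"delta_pos": [0.0016,0.002,-0.003],"dr": [-0.001,-0.004,0.003]}
    - {"hand": 1,"delta_pos": [0.0016,0.002,-0.006],"dr": [-0.001,-0.004,0.003]}
    - {"hand": 1,"delta_pos": [0.0016,0.002,-0.009],"dr": [-0.001,-0.004,0.003]}
    - {"hand": 1,"delta_pos": [0.0016,0.002,-0.0105],"dr": [-0.001,-0.004,0.003]}
    - {"hand": 1,"delta_pos": [0.0016,0.002,-0.0115],"dr": [-0.001,-0.004,0.003]}
    - {"hand": 1,"delta_pos": [0.0016,0.002,-0.012],"dr": [-0.001,-0.004,0.003]}

```text
clock: 42.5
position: [0.5805, -0.0711, 0.1225]
orientation: [0.5, -0.5, 0.5, -0.5]
contact_force: [-0.4, 0.2, -0.7]
grip_width: 0.0313
```

Call:
send_rows:
  plan:
    - {"hand": 1,"delta_pos": [-0.0002,0,-0.0007],"dr": [0,0,0]}
    - {"hand": 1,"delta_pos": [-0.0002,0,-0.0007],"dr": [0,0,0]}
    - {"hand": -1,"delta_pos": [-0.0002,0,-0.0007],"dr": [0,0,0]}
    - {"hand": -1,"delta_pos": [0,0,0],"dr": [0,0,0]}
    - {"hand": -1,"delta_pos": [0,0,0],"dr": [0,0,0]}
    - {"hand": -1,"delta_pos": [0,0,0],"dr": [0,0,0]}
    - {"hand": -1,"delta_pos": [0,0,0],"dr": [0,0,0]}
    - {"hand": -1,"delta_pos": [0,0,0.02],"dr": [0,0,0]}
    - {"hand": -1,"delta_pos": [0,0,0.06],"dr": [0,0,0]}
    - {"hand": -1,"delta_pos": [0,0,0.1],"dr": [0,0,0]}
    - {"hand": -1,"delta_pos": [0,0,0.13],"dr": [0,0,0]}
    - {"hand": -1,"delta_pos": [0,-0.04,0.15],"dr": [0,0,0]}
    - {"hand": -1,"delta_pos": [-0.01,-0.08,0.15],"dr": [0,0,0]}
    - {"hand": -1,"delta_pos": [-0.02,-0.12,0.15],"dr": [0,0,0]}
    - {"hand": -1,"delta_pos": [-0.03,-0.16,0.15],"dr": [0,0,0]}
    - {"hand": -1,"delta_pos": [-0.04,-0.2,0.15],"dr": [0,0,0]}
    - {"hand": -1,"delta_pos": [-0.05,-0.24,0.15],"dr": [0,0,0]}
    - {"hand": -1,"delta_pos": [-0.06,-0.28,0.15],"dr": [0,0,0]}
    - {"hand": -1,"delta_pos": [-0.06,-0.29,0.15],"dr": [0,0,0]}
    - {"hand": -1,"delta_pos": [-0.06,-0.29,0.15],"dr": [0,0,0]}

```text
clock: 44.17
position: [0.5178, -0.3669, 0.2717]
orientation: [0.499, -0.502, 0.502, -0.497]
contact_force: [-0.5, -0.4, -0.1]
grip_width: 0.0869
```

```bash
python3 -c "
from h import *
go(.5,-.4,.27,90)
cap('scene','s9');cap('top','t9')
a=cv2.imread('pics/top0.png')[195:295,255:385]; b=cv2.imread('pics/t9.png')[195:295,255:385]
s=cv2.imread('pics/s9.png')[180:390,240:560]
up=lambda i,k:cv2.resize(i,None,fx=k,fy=k,interpolation=cv2.INTER_CUBIC)
r1=np.hstack([up(a,3),up(b,3)]); r2=cv2.resize(s,(480,290)); r2=np.hstack([r2,np.zeros((290,780-480,3),np.uint8)])
r2[:,480:]=cv2.resize(cv2.imread('pics/t9.png')[210:330,155:255],(300,290))
cv2.imwrite('pics/fin.png',np.vstack([r1,r2]))
"
```

```text
t 44.17 pos [ 0.5178 -0.3669  0.2717] d [-0.0178 -0.0331 -0.0017] dr [ 0.002  -0.0011  0.0085] jaw -90.5 q [ 0.83  0.3  -0.32  1.45  0.1   1.41 -1.07] w 0.0869 F [-0.5 -0.4 -0.1]
```

View pics/fin.png

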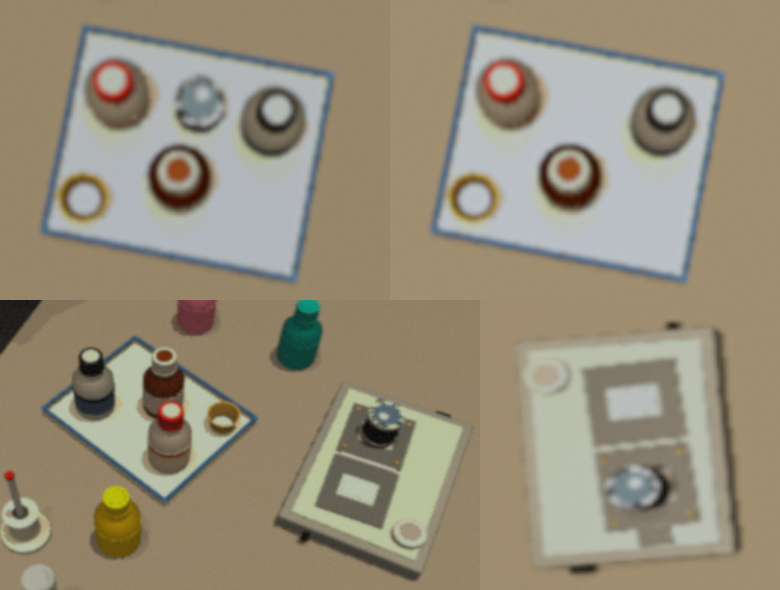

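The picture shows the bottles upright at their original pixels (the amber, white and metal caps match the before image within about 1 px at 3x zoom). The loupe stands on the negative's leaf, and the hood and cap are unmoved. One quick numeric check, then hand in.

```bash
python3 -c "
from h import *
for A,B,P in(('top0','t9',dict(white=(292,223),metal=(347,232),amber=(314,252),hood=(283,261))),('scene0','s9',dict(white=(354,275),metal=(301,235),amber=(349,232),hood=(389,265),cap=(513,349)))):
  a=cv2.imread(f'pics/{A}.png',0).astype(np.float32);b=cv2.imread(f'pics/{B}.png',0).astype(np.float32)
  for n,(x,y) in P.items():
    p=a[y-9:y+10,x-9:x+10];q=b[y-9:y+10,x-9:x+10]
    print(A,n,np.round(cv2.phaseCorrelate(p,q,cv2.createHanningWindow((19,19),cv2.CV_32F)),2))
print(job.finish_job())
"
```

```text
Traceback (most recent call last):
ValueError: setting an array element with a sequence. The requested array has an inhomogeneous shape after 1 dimensions. The detected shape was (2,) + inhomogeneous part.
```

```bash
python3 -c "
from h import *
for A,B,P in(('top0','t9',dict(white=(292,223),metal=(347,232),amber=(314,252),hood=(283,261))),('scene0','s9',dict(white=(354,275),metal=(301,235),amber=(349,232),hood=(389,265),cap=(513,349)))):
  a=cv2.imread(f'pics/{A}.png',0).astype(np.float32);b=cv2.imread(f'pics/{B}.png',0).astype(np.float32)
  for n,(x,y) in P.items():
    p=np.ascontiguousarray(a[y-9:y+10,x-9:x+10]);q=np.ascontiguousarray(b[y-9:y+10,x-9:x+10])
    print(A,n,np.round(cv2.phaseCorrelate(p,q,cv2.createHanningWindow((19,19),cv2.CV_32F))[0],2))
"
```

```text
top0 white [0.43 0.22]
top0 metal [-0.04 -0.41]
top0 amber [ 0.22 -0.45]
top0 hood [ 0.11 -0.07]
scene0 white [ 0.07 -0.59]
scene0 metal [-0.04  0.5 ]
scene0 amber [-0.17  0.18]
scene0 hood [0.1  0.04]
scene0 cap [ 0.11 -0.27]
```

```bash
python3 -c "
from h import *
print(job.finish_job())"
```

```text
the job is handed in; nothing more can be done
None
```

The job is done and handed in at about 44 s of the 147 s. I stood all three bottles on the mat and set the loupe, lens up, over the brown negative. Then I put white, amber and metal back upright on their own spots in the tray.

- **Bottles:** comparing before and after pictures from two cameras, each bottle shows a shift of 0.6 px or less, which is about 1 to 1.5 mm.
- **Loupe:** seen from the wrist camera after I let go, its lens centre was about 1 mm from where it should be over the negative.
- **Bystanders:** the lens hood and lens cap show no movement (under 0.3 px). I did not measure the thermometer holder; the arm never went near it and it is standing in the last picture.
- **Disagreements:** the top and wrist cameras differed by about 2 mm in x (up to 4 mm on the loupe), within their stated calibration for most points. For the loupe and the negative I relied mainly on the wrist view.
- **Failed checks:** none. One checking script crashed on a formatting error before it could hand in, so I reran it and then handed in.

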